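# Walk the heavy tray home, load it and sanitise it

## Task

Walk the empty heavy tray along the ledge into its blue outline by pushing its near corners in turn, the left one first and at least twice each, every push leaving that corner about 2 cm ahead of the other (never slewed beyond 20 degrees, lifted or tipped), until it sits centred in the outline, square and flush against the blue upstand. Then lay whichever of the toothbrush case, tongue scraper, comb and nail brush are there flat on the tray's floor, take the hand lamp and hold its beam steady on the brass rosette in the tray's middle from about 15 cm for 3 seconds. Put the lamp back on its rest the same way round, and leave the other things on the ledge where they stand.

Things in the scene. Friction and masses are not known exactly. Their poses are not given: they have to be found in the camera images.
- tray: Heavy grey stoneware tray (1.1 to 1.7 kg) on the white marble ledge (top 20 mm above the work surface), open on top: outside 160 (x) by 256 (y) by 40 mm high, floor 10, walls 8 mm (inside 144 by 240). Origin: centre of its underside; x points away from the robot, y left: near face at x = -80, near left corner at y = +128 mm. It is glazed smooth, slides with friction (4 to 8 N) and pivots when pushed near a corner.
- dock: The tray's place on the ledge, fixed: thin blue outline flush with the marble (no obstacle) and along its far side a blue upstand 260 mm long, 24 mm high. Origin: on the ledge's top, where the centre of the tray's underside belongs; x points away from the robot, y left. The upstand's near face is at x = +82 mm, so a tray flush against it has its origin at x = +2 mm.
- dock_diag (a point): The dock's origin again, but with its x axis turned 45 degrees to the left of the dock's x axis; only a reference direction, for judging which way the tray is slewed. Nothing is to be seen there.
- tray_mid (a point): Brass rosette of 36 mm diameter in the middle of the tray's floor: its centre, 10 mm above the tray's underside; the target of the lamp.
- case_mid (a point): Transparent folding toothbrush case (green brush inside, blue band), 118 by 28 by 22 mm high. May be absent. Position is its centre, half-way up; its x axis runs along its length, z up.
- scraper_mid (a point): Bamboo tongue scraper, 115 mm long, 10 mm thick, lying flat: handle 16 mm wide, head (the last 32 mm at +x) 30 mm wide. May be absent. Position is its centre, half-way up; its x axis runs along its length, z up.
- comb_mid (a point): Red plastic comb, 115 mm long, lying flat: spine 12 mm wide and 12 mm high, with teeth 6 mm high standing out to +y as far as 21 mm from the spine's centre line. May be absent. Position is the centre of the spine, half-way up; x along its length, y towards the teeth, z up.
- brush_mid (a point): Nail brush, 95 mm long, 32 mm high: dark wooden back 38 mm wide (upper half), white bristle block 32 mm wide (lower half). May be absent. Position is its centre, half-way up; its x axis runs along its length, z up.
- wand_mid (a point): Hand lamp (sanitising wand), 0.14 kg: white handle 150 by 30 mm, 30 mm high, lying level on its rest with the underside 20 mm above the ledge; black head at its +x end bent 60 degrees downward, blue window at its end. Position is the centre of the handle, half-way up; x along the handle towards the head, z up.
- wand_beam (a point): Centre of the lamp's blue window, 97 mm ahead (x) of the handle's centre and 22 mm below it (z). Its own x axis is the beam, which points forward and 60 degrees down from the handle's x axis.
- rest: Grey rest of the lamp, fixed on the ledge: base 160 by 60 by 6 mm, two saddles at x = -55 and +55 mm (each 20 mm long, floor 20, lips 32 mm above the ledge, slot 40 mm wide across y). Between them the handle is free for fingers. Origin: centre of its underside, on the ledge; its x axis is the handle's direction. The handle's centre belongs 35 mm above it.
- bottle: Blue plastic bottle with a white twist cap, 62 mm diameter, 150 mm high; to be left alone. Origin: centre of its underside.
- soap_dish: Ribbed steel soap dish, 120 by 85 by 20 mm; to be left alone. Origin: centre of its underside.
- alu_box: Square aluminium box with a round screw-top lid, 85 by 85 mm, 71 mm high; to be left alone. Origin: centre of its underside.
- tumbler: Blue ceramic tumbler, 72 mm diameter, 100 mm high; to be left alone. Origin: centre of its underside.
- jar: Amber glass jar with a brass lid, 72 mm diameter, 85 mm high; to be left alone. Origin: centre of its underside.
- soap_bar: Yellow bar of soap, 75 by 50 by 24 mm, beyond the dock; to be left alone. Origin: centre of its underside.
Things that resemble listed ones, but are neither listed nor needed, are in the scene too. There is more than one size of the part that bears comb_mid; the job needs the largest. Of the things that look like the part that bears scraper_mid, the largest one is meant.

How it is judged:
By the outcome, as a careful person would: the job done as asked, in the order asked, and still so for the second after the job is handed in, with the robot touching nothing.
Of case, scraper, comb, brush only 2 to 4 are there at a start; the rules pass over those that are not, and their reading is None.
At some moment in a run one of case, scraper, comb, brush may be knocked a few centimetres aside while the robot is not near it.
It also fails if it takes over 210 s, if anything falls off the work surface, if the arm or the gripper's body presses on something with over 40 N, if the wrist force passes 120 N, or if a joint passes its speed limit or range.

## Robot

A 6-joint arm with a two-finger parallel gripper is mounted at the origin on the work surface. World frame = base frame: x ahead of the robot, y to its left, z up, the work surface at z = 0. Lengths are in mm, angles in rad, forces in N, time in s.
With the tool pointing down it reaches from about 375 to 825 mm from the base axis. Payload 5.5 kg.
Tool frame: the origin (TCP) lies midway between the tips of the shut fingers; the grasp point (between the pads) lies 19 mm behind it; z points along the fingers, x is the direction in which the jaws open and shut, and the axes are right-handed (so a half turn about z gives the same grasp; the last joint's range is limited). The gripper opens to 85 mm and grips with 20 to 120 N. Pads are 22 mm wide; open, the fingers measure 114 mm over their backs; the gripper's body (76 mm by 85 mm) begins 54 mm behind the grasp point. The pads swing forward as they close: fully open they stand 13 mm farther back than shut.
Start: joints at [1.19, 0.314, -0.047, 1.21, 0, 1.571], TCP at [222.994, 557.017, 231.299] pointing down, gripper open.
Joint ranges: [-2.67, 2.67], [-0.69, 1.73], [-1.03, 1.25], [-2.08, 2.16], [-1.42, 1.45], [-3.14, 3.14]. Speed limits (rad/s): [2.39, 2.39, 3.01, 3.14, 3.14, 3.14].

## Interface

Orientations are given as a unit quaternion [x, y, z, w].
In Python, from plant import env, get_image, silhouettes gives the robot as it stands.
- The arm moves only by the shell command python3 -m pendant 'ROWS'. ROWS is JSON, a list of rows, each a list of 7 numbers: the turn, a rotation vector about the tool's x, y, z in rad, then the shift along the tool's x, y, z in m, then the finger opening in m, from 0 to 0.0854. A call has 1 to 20 rows; each row is the pose to reach, as a shift and turn from the pose commanded when the call began, along the tool's axes at that moment; what a row does not reach only later rows make up. A row lasts 1/12 s, in which the tool goes at most 41.7 mm and 7.16 degrees, less where a joint would pass 70% of its speed; a pose out of reach is approached as far as the arm can. A call with a gripper value outside its range is refused whole. The fingers move at their own pace and stop on an object; the grip force is fixed at half the most. Time passes only in rows, so rows that repeat a pose let the fingers close. It gives the time, the measured TCP pose, the force and the opening at its end, in the units of the state.
- env.get_state(): the state, without advancing time (a new reading comes with each control period).
- get_image(name): name is "side" or "top"; returns a dict with "pixels" (384x512x3 uint8, red, green, blue), "depth" (384x512 float32, mm along the optical axis (not along the pixel's ray), 0 where there is no reading), "fx", "fy", "cx", "cy" (pixels), "k1" (the pictures are not rectified: a ray, as slopes to the right and down, at radius r is drawn at 1 + k1 r^2 times it, then the intrinsics apply), "R" (3x3) and "t" (3): a world point X has camera coordinates R X + t. Camera axes: x right, y down, z forward; pixel columns grow to the right and rows downward; lengths in mm; the calibration is good to about 2 mm. A picture is of the moment at which its call begins.
- env.hand_in(): hands the job in, once; it reports no verdict.
Trained networks look in a picture, given as the dict that the camera call returned (one of the last four; its "shot" number tells which), for a name from the list of things; names that differ only in an ending like _2 or _b are one class to them, and where a whole thing is asked for, a point or a joint stands for the part that bears it (a point fixed in the world has none). Each returns a list of dicts, best first, with "score" (0 to 1); they miss things now and then, are a little off and sometimes report something else, mostly with a low value. They report only what shows in the picture. A call takes as long as a camera call. They do not tell look-alikes from the thing itself.
- silhouettes(thing, picture): "mask" (384x512 bool, what is visible of it) and "extent" ([left, top, right, bottom] in pixels, round what is visible of it).
The state is a dict: "t": time; "joints": joint angles; "joint_velocities": joint speeds; "joint_efforts": joint torques, N m; "ee_pos": TCP position; "orientation": TCP orientation; "contact_force": force on the tool from outside, world axes, zero at the start; "torque": the same for the moment, N m; "finger_gap": finger opening in mm.
Only numpy, scipy, OpenCV 4.12 (cv2) and the standard library are available. Lean on these libraries where they do the work, as an engineer would, in place of code of your own. Each camera call takes 0.05 s, during which the arm holds its last target.

## Working session

There is one attempt and no reset: what is moved stays moved. The work goes in short steps, Python scripts to look and compute and a shell command to move; the robot and the scene stay as the last step left them, time stands still between calls to the robot, and variables do not carry over. Pictures are saved under pics/ and viewed, and the job is handed in when it is done.

```bash
ls; mkdir -p pics
cat > h.py <<'E'
import numpy as np, cv2
from plant import env, get_image, silhouettes
def save(im,name,crop=None,s=1):
    p=im["pixels"][:,:,::-1]
    if crop: p=p[crop[1]:crop[3],crop[0]:crop[2]]
    p=cv2.resize(p,None,fx=s,fy=s,interpolation=cv2.INTER_CUBIC); cv2.imwrite("pics/"+name,p)
def rays(im,uv):
    uv=np.asarray(uv,float).reshape(-1,1,2)
    K=np.array([[im["fx"],0,im["cx"]],[0,im["fy"],im["cy"]],[0,0,1]])
    return cv2.undistortPoints(uv,K,np.array([im["k1"],0,0,0,0]),None,None).reshape(-1,2)
def onplane(im,uv,z):
    r=rays(im,uv); d=np.c_[r,np.ones(len(r))]@im["R"]; c=-im["R"].T@im["t"]
    return c+d*((z-c[2])/d[:,2])[:,None]
def bydepth(im,uv):
    uv=np.asarray(uv,float).reshape(-1,2); r=rays(im,uv)
    dd=im["depth"][uv[:,1].round().astype(int),uv[:,0].round().astype(int)]
    P=np.c_[r,np.ones(len(r))]*dd[:,None]
    return (P-im["t"])@im["R"]
def proj(im,X):
    X=np.asarray(X,float).reshape(-1,3)
    K=np.array([[im["fx"],0,im["cx"]],[0,im["fy"],im["cy"]],[0,0,1]])
    rv,_=cv2.Rodrigues(np.asarray(im["R"],float))
    return cv2.projectPoints(X,rv,np.asarray(im["t"],float),K,np.array([im["k1"],0,0,0,0.]))[0].reshape(-1,2)
E
python3 - <<'E'
from h import *
s=env.get_state(); print(s)
for n in("top","side"):
    im=get_image(n); save(im,n+"0.png",s=1.5)
    print(n,im["fx"],im["k1"],-im["R"].T@im["t"],im["R"][2])
E
```

```text
pics
{'t': 0.0, 'joints': array([ 1.18999828e+00,  3.14223348e-01, -4.80462276e-02,  1.21015932e+00,
        1.25479783e-05,  1.57079779e+00]), 'joint_velocities': array([-0.00033936, -0.00092644,  0.00059139, -0.00028379,  0.00065085,
       -0.00185901]), 'joint_efforts': array([ 1.42896028e-03, -5.39584565e+01,  3.39754701e+01,  1.91951293e-02,
       -6.78776928e-05, -1.09354718e-05]), 'ee_pos': array([222.79139654, 556.51888556, 230.45053574]), 'orientation': array([ 8.28149118e-01,  5.60507246e-01, -6.79523043e-04,  4.52339792e-04]), 'contact_force': array([ 0.61503165, -0.1038453 , -0.08398464]), 'torque': array([-0.0078964 , -0.00308475, -0.04623488]), 'finger_gap': 85.26622567172743}
top 415.22885128154184 -0.025002544673741408 [ 3.37918029e+02 -3.91845492e-01  1.24932099e+03] [ 0.15229931 -0.0012672  -0.9883336 ]
side 380.4804133055747 -0.06079003385440432 [ -26.66124136 -591.99712884  924.87120529] [ 0.46759716  0.49081607 -0.73515473]
```

View pics/top0.png

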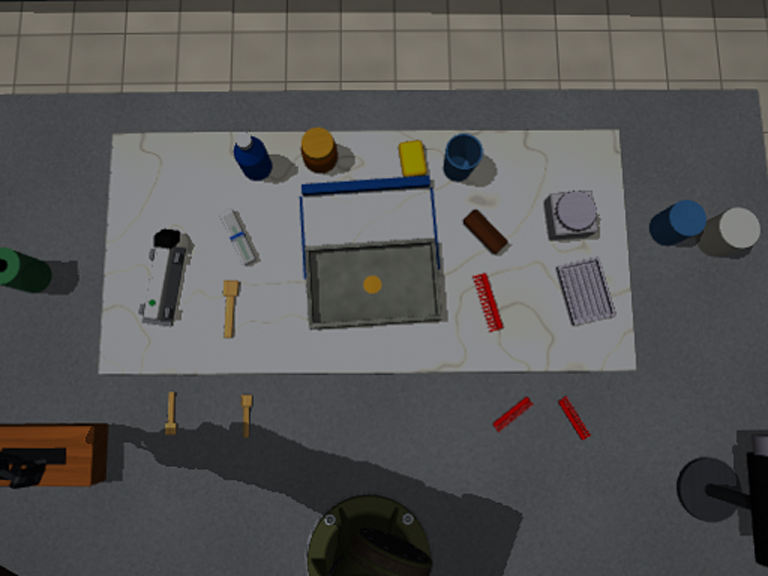

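View pics/side0.png

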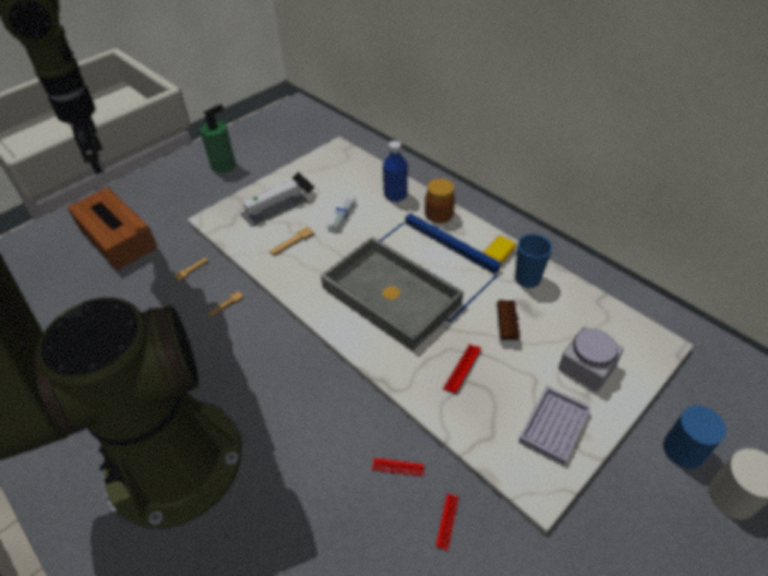

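The top view shows everything on the ledge: tray at about (373,285), dock outline and upstand above it, lamp at left (165,275), case (238,237), scraper (231,308), brush (485,231) and comb (487,302). The smaller combs and scrapers lie in front of the ledge.

```bash
cat > m.py <<'E'
from h import *
import sys
im=get_image("top"); 
for n in ["tray","dock","tray_mid","case_mid","scraper_mid","comb_mid","brush_mid","wand_mid","rest","bottle","soap_dish","alu_box","tumbler","jar","soap_bar"]:
    for d in silhouettes(n,im)[:4]:
        if d["score"]<0.2: continue
        m=d["mask"]; v,u=np.nonzero(m)
        if len(u)<10: continue
        P=bydepth(im,np.c_[u,v]); ok=im["depth"][v,u]>0; P=P[ok]
        r=cv2.minAreaRect(P[:,:2].astype(np.float32))
        print(n,round(d["score"],2),d["extent"],len(u),"c",np.round(r[0]),"s",np.round(r[1]),round(r[2],1),"z",np.round(np.percentile(P[:,2],[5,50,95])),"mean",np.round(P.mean(0)))
E
python3 m.py
```

```text
tray 0.92 [202.7, 158.3, 296.1, 218.4] 4905 c [527. -11.] s [172. 266.] 5.0 z [26. 31. 61.] mean [525. -10.  35.]
dock 0.65 [200.6, 118.7, 291.8, 180.6] 837 c [676.   5.] s [164. 292.] 14.0 z [19. 42. 47.] mean [716.   2.  38.]
tray_mid 0.98 [202.5, 158.4, 292.7, 221.9] 4867 c [528. -10.] s [171. 256.] 4.0 z [26. 31. 61.] mean [525. -10.  35.]
tray_mid 0.46 [201.5, 83.8, 223.1, 116.5] 623 c [812.  96.] s [115.  74.] 0.9 z [ 31. 102. 108.] mean [783.  93.  87.]
case_mid 0.81 [149.7, 139.2, 172.9, 176.8] 366 c [621. 260.] s [115.  32.] 26.0 z [33. 42. 46.] mean [620. 257.  41.]
case_mid 0.52 [92.6, 152.1, 119.6, 214.1] 772 c [546. 405.] s [ 40. 182.] 80.8 z [50. 69. 79.] mean [545. 400.  68.]
case_mid 0.26 [267.6, 92.6, 282.8, 116.8] 330 c [782. -92.] s [70. 47.] 6.0 z [39. 43. 48.] mean [782. -92.  43.]
scraper_mid 0.56 [160.2, 262.3, 168.7, 292.3] 144 c [270. 240.] s [19. 81.] 88.7 z [-0.  7. 11.] mean [273. 240.   7.]
scraper_mid 0.55 [146.5, 189.9, 159.5, 228.3] 243 c [478. 271.] s [114.  28.] 0.4 z [25. 30. 34.] mean [486. 271.  30.]
comb_mid 0.83 [319.6, 180.4, 336.2, 220.3] 303 
[... 1028 characters left out ...]

alu_box 0.85 [364.8, 125.7, 397.5, 159.6] 1022 c [ 657. -402.] s [86. 85.] 5.2 z [35. 87. 94.] mean [ 650. -394.   77.]
tumbler 0.81 [296.8, 87.2, 322.1, 121.4] 615 c [ 765. -186.] s [65. 69.] 70.8 z [ 25.  79. 120.] mean [ 770. -188.   75.]
jar 0.88 [200.1, 83.2, 221.4, 116.8] 637 c [811. 101.] s [116.  74.] 11.6 z [ 22. 102. 108.] mean [783.  94.  85.]
jar 0.55 [146.3, 139.4, 174.3, 178.4] 357 c [622. 259.] s [117.  28.] 25.0 z [36. 42. 46.] mean [622. 258.  41.]
jar 0.21 [308.4, 137.0, 341.4, 171.0] 465 c [ 632. -238.] s [99. 50.] 41.8 z [22. 51. 55.] mean [ 626. -234.   48.]
soap_bar 0.66 [269.2, 92.7, 282.5, 117.4] 379 c [786. -95.] s [82. 53.] 8.4 z [37. 43. 48.] mean [780. -94.  43.]
```

Run:
```python
from h import *
im=get_image("top"); save(im,"t1.png",(190,105,310,230),6)
im=get_image("top"); save(im,"t2.png",(80,120,180,230),6)
im=get_image("side"); save(im,"s2.png",(130,100,250,200),6)
```

```text
(no output)
```

View pics/t1.png

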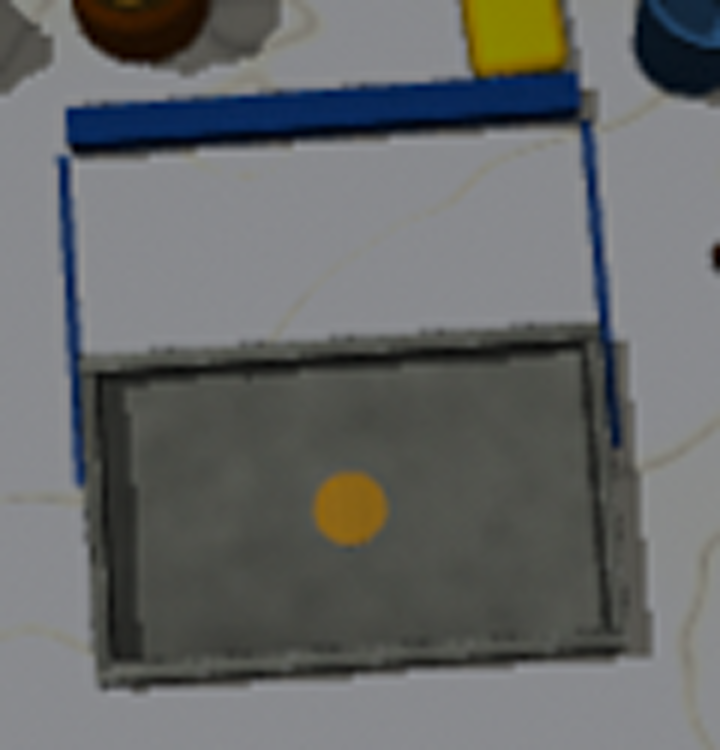

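View pics/t2.png

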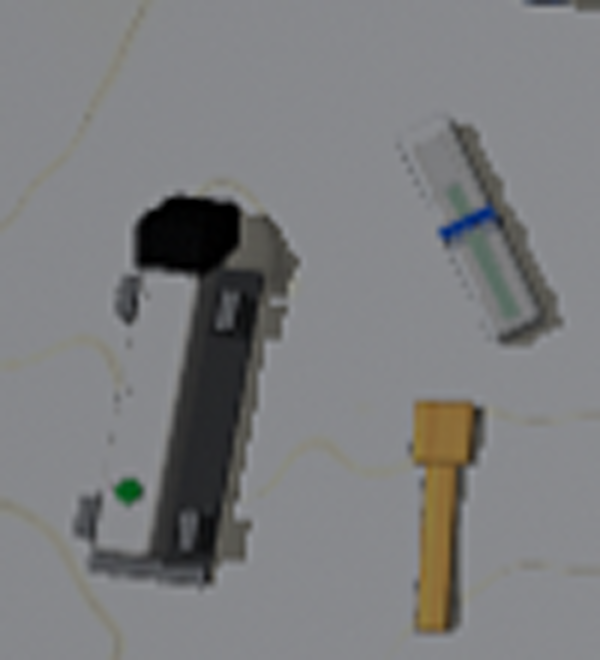

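View pics/s2.png

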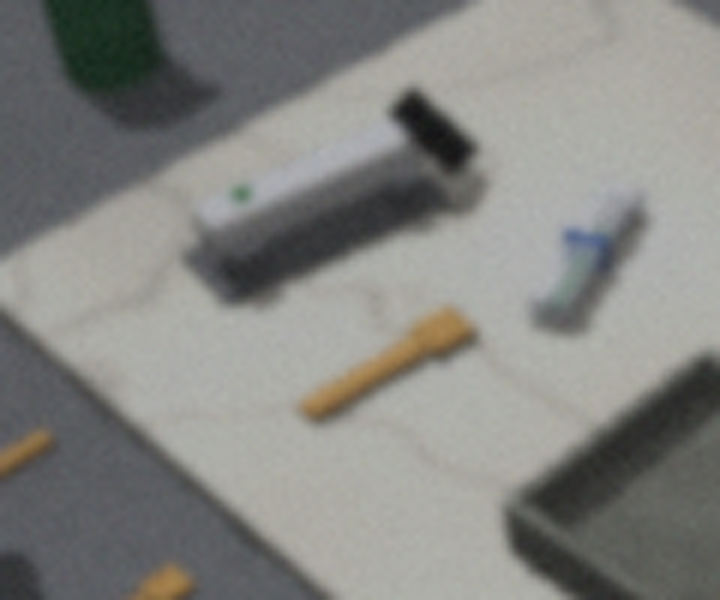

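```bash
cat >> h.py <<'E'
def edge(im,A,B,z,half=8,ch=None,sign=0,n=60,trim=0.08):
    """world segment A-B at height z; find max gradient across (left normal of A->B). returns offsets, line pts"""
    A=np.array(A,float);B=np.array(B,float);d=(B-A)/np.linalg.norm(B-A);nn=np.array([-d[1],d[0]])
    g=(im["pixels"].astype(np.float32).mean(2) if ch is None else im["pixels"].astype(np.float32)@np.array(ch,np.float32))
    s=np.linspace(trim,1-trim,n); o=np.arange(-half,half+.01,.5)
    P=A+s[:,None,None]*(B-A)+o[None,:,None]*nn
    P3=np.concatenate([P,np.full(P.shape[:2]+(1,),z)],2)
    uv=proj(im,P3.reshape(-1,3)).astype(np.float32).reshape(n,len(o),2)
    v=cv2.remap(g,uv[...,0],uv[...,1],cv2.INTER_LINEAR)
    v=cv2.GaussianBlur(v,(5,1),0); dv=np.gradient(v,axis=1)
    w=dv*sign if sign else np.abs(dv); w=np.clip(w,0,None)
    k=w.argmax(1); off=[]
    for i,kk in enumerate(k):
        a,b=max(0,kk-4),min(len(o),kk+5); off.append((w[i,a:b]*o[a:b]).sum()/(w[i,a:b].sum()+1e-9))
    off=np.array(off); Q=A+s[:,None]*(B-A)+off[:,None]*nn
    med=np.median(off)
    L=cv2.fitLine(Q.astype(np.float32),cv2.DIST_HUBER,0,0.5,0.01).ravel()
    dd=L[:2]; dd=dd if dd@d>0 else -dd
    return L[2:],dd,np.std(off)
def rosette(im,zc):
    p=im["pixels"].astype(int); hsv=cv2.cvtColor(im["pixels"],cv2.COLOR_RGB2HSV)
    return hsv
def R2(a): return np.array([[np.cos(a),-np.sin(a)],[np.sin(a),np.cos(a)]])
def inter(p,d,q,e):
    t=np.linalg.solve(np.c_[d,-e],q-p); return p+t[0]*d
def fit_tray(im,c,a,it=4,verbose=False):
    c=np.array(c,float)
    for _ in range(it):
        R=R2(a); T=lambda x,y:c+R@[x,y]
        p,d,s1=edge(im,T(80,128),T(80,-128),60)   # far
        q,e,s2=edge(im,T(-80,128),T(80,128),60)   # left
        a1=np.arctan2(-d[0],d[1])  # direction -y of tray -> R@(0,-1)=(sin a,-cos a)
        a1=np.arctan2(d[0],-d[1]); a2=np.arctan2(e[1],e[0])
        a=a1
        K=inter(p,d,q,e); c=K-R2(a)@np.array([80,128])
    if verbose: print("tray fit std",round(s1,2),round(s2,2),"yaw far/left deg",np.degrees(a1).round(2),np.degrees(a2).round(2))
    return c,a
def fit_rosette(im,c,z=30):
    u0,v0=proj(im,[[c[0],c[1],z]])[0].astype(int)
    p=im["pixels"].astype(int); m=np.zeros(p.shape[:2],bool)
    sl=(slice(v0-14,v0+15),slice(u0-14,u0+15)); q=p[sl]
    w=np.clip(q[...,0]-q[...,2]-25,0,60).astype(float)
    vv,uu=np.mgrid[sl]
    return onplane(im,[[ (w*uu).sum()/w.sum(),(w*vv).sum()/w.sum()]],z)[0],w.sum()/60
E
python3 - <<'E'
from h import *
im=get_image("top")
def px(pts,o=(190,105)): return (np.array(pts,float)+.5)/6-.5+np.array(o)
far=onplane(im,px([[85,357],[603,325]]),60); print("far",far.round(1))
d=far[1]-far[0]; a=np.arctan2(d[0],-d[1]); print(np.degrees(a))
c,a=fit_tray(im,[527,-11],a,verbose=True); print(c,np.degrees(a))
print(fit_rosette(im,c))
up=onplane(im,px([[66,110],[577,75],[68,147],[580,115]]),44); print(up.round(1))
ol=onplane(im,px([[63,156],[81,485],[587,122],[616,445]]),20); print("outline",ol.round(1))
p=px([[75,130],[78,150],[330,120],[330,133]]).astype(int)
for u,v in p: print(im["pixels"][v-1:v+3,u])
E
```

```text
far [[ 596.2  118.9   60. ]
 [ 610.4 -134.1   60. ]]
3.2211550985206494
tray fit std 3.56 1.99 yaw far/left deg 4.44 6.47
[517.80371857  -6.26367986] 4.4371614
(array([525.29078987,  -9.84576903,  30.        ]), np.float64(114.96666666666667))
[[ 726.5  131.1   44. ]
 [ 743.  -125.9   44. ]
 [ 707.2  129.9   44. ]
 [ 722.1 -127.    44. ]]
outline [[ 709.8  135.    20. ]
 [ 539.5  124.3   20. ]
 [ 726.  -133.    20. ]
 [ 558.  -143.7   20. ]]
[[ 5 37 88]
 [ 6 39 89]
 [ 3 38 89]
 [ 2 29 73]]
[[  2  29  73]
 [  0   0  12]
 [ 42  45  53]
 [113 114 119]]
[[ 8 39 89]
 [ 7 40 91]
 [ 7 33 78]
 [ 0  6 20]]
[[ 7 33 78]
 [ 0  6 20]
 [16 22 32]
 [86 89 93]]
```

```bash
cat >> h.py <<'E'
def fit2(im,c,a,half=5,v=True):
    """position from rosette, yaw from far outer edge (init from rosette)"""
    r,w=fit_rosette(im,c); c=r[:2]
    for h in (half,3.5):
        R=R2(a);T=lambda x,y:c+R@[x,y]
        p,d,s1=edge(im,T(80,128),T(80,-128),60,half=h,sign=1)
        a=np.arctan2(d[0],-d[1])
    q,e,s2=edge(im,T(-80,128),T(80,128),60,half=h)
    n=np.array([np.cos(a),np.sin(a)])
    if v: print("ros",c.round(1),"yaw",np.degrees(a).round(2),"std",s1.round(2),"far off",((p-c)@n-80).round(1),"left off",((q-c)@[-n[1],n[0]]-128).round(1),"yawleft",np.degrees(np.arctan2(e[1],e[0])).round(2),s2.round(2))
    return c,a
DOCK=np.array([632.8,-4.0]);DA=np.radians(3.4)
def report(im,c,a):
    R=R2(DA); f=lambda x,y:(R.T@(np.array(c)+R2(a)@[x,y]-DOCK)).round(1)
    L,Rr=f(-80,128),f(-80,-128)
    print("in dock: centre",f(0,0),"(goal 2,0) yaw",np.degrees(a-DA).round(2),"nearL",L,"nearR",Rr,"lead L-R",(L[0]-Rr[0]).round(1))
def toolR(s):
    from scipy.spatial.transform import Rotation as Q
    return Q.from_quat(s["orientation"])
def go(x,y,z,phi=None):
    """print shift+turn to reach world TCP x,y,z with tool down and tool-x at phi deg"""
    from scipy.spatial.transform import Rotation as Q
    s=env.get_state(); r=toolR(s)
    d=r.inv().apply(np.array([x,y,z])-s["ee_pos"])/1000
    out=np.zeros(3)
    if phi is not None:
        ph=np.radians(phi); T=Q.from_matrix(np.c_[[np.cos(ph),np.sin(ph),0],[np.sin(ph),-np.cos(ph),0],[0,0,-1]])
        out=(r.inv()*T).as_rotvec()
    print("turn",out.round(3),"shift",d.round(4),"rows>=",int(np.ceil(max(np.linalg.norm(d)/.0417,np.degrees(np.linalg.norm(out))/7.16))))
E
python3 - <<'E'
from h import *
im=get_image("top")
c,a=fit2(im,[525.3,-9.8],np.radians(3.2)); report(im,c,a)
for A,B,z,h,sg in (([707,130],[722,-127],44,5,1),([707,130],[722,-127],44,5,0),([726.5,131],[743,-126],44,5,0)):
    p,d,s=edge(im,A,B,z,half=h,sign=sg); print("upst",p.round(1),np.degrees(np.arctan2(d[0],-d[1])).round(2),s.round(2))
go(405,100,150,3.4)
E
```

```text
ros [525.3  -9.8] yaw 3.54 std 0.78 far off -0.1 left off 1.4 yawleft 5.08 1.23
in dock: centre [-107.7    0.5] (goal 2,0) yaw 0.14 nearL [-188.   128.3] nearR [-187.3 -127.7] lead L-R -0.7
upst [719.  -26.9] 3.6 0.63
upst [711.8  -7.5] 3.41 0.21
upst [736.8   2.8] 3.97 0.84
turn [0.    0.    1.131] shift [-0.3566  0.3388  0.0813] rows>= 12
```

```bash
python3 - <<'E'
from h import *
im=get_image("top")
for z,sg in ((44,1),(20,-1)):
    p=np.array([716.,1]);
    p,d,s=edge(im,[707+2,130],[722+2,-127],z,half=6,sign=sg); a=np.arctan2(d[0],-d[1])
    t=(2-p[1])/d[1]; print(z,"x at y=1.5:",(p+t*d).round(1),np.degrees(a).round(2),s.round(2))
ol=[([539.5,124.3],[709.8,135]),([560,-143.7],[726,-133])]
for A,B in ol:
    p,d,s=edge(im,A,B,20,half=6,ch=[1,0,0],sign=1,trim=.2);p2,d2,s2=edge(im,A,B,20,half=6,ch=[1,0,0],sign=-1,trim=.2)
    m=(p+p2)/2; print(m.round(1),np.degrees(np.arctan2(d[1],d[0])),np.degrees(np.arctan2(d2[1],d2[0])),"y at 632.8:",m[1]+(632.8-m[0])*np.tan(np.radians(3.5)))
E
python3 -m pendant '[[0,0,1.131,-0.357,0.339,0.08,0],[0,0,1.131,-0.357,0.339,0.08,0],[0,0,1.131,-0.357,0.339,0.08,0],[0,0,1.131,-0.357,0.339,0.08,0],[0,0,1.131,-0.357,0.339,0.08,0],[0,0,1.131,-0.357,0.339,0.08,0],[0,0,1.131,-0.357,0.339,0.08,0],[0,0,1.131,-0.357,0.339,0.08,0],[0,0,1.131,-0.357,0.339,0.08,0],[0,0,1.131,-0.357,0.339,0.08,0],[0,0,1.131,-0.357,0.339,0.08,0],[0,0,1.131,-0.357,0.339,0.08,0],[0,0,1.131,-0.357,0.339,0.08,0],[0,0,1.131,-0.357,0.339,0.08,0],[0,0,1.131,-0.357,0.339,0.08,0],[0,0,1.131,-0.357,0.339,0.08,0]]'
python3 -c "
from h import *
s=env.get_state();print(s['t'],s['ee_pos'],s['joints'],s['finger_gap']);go(410,100,32,3.4)"
```

```text
44 x at y=1.5: [717.4   2. ] 3.67 0.8
20 x at y=1.5: [717.6   2. ] 3.76 0.97
[621.3 129.4] 4.001532 3.4930582 y at 632.8: 130.151345660292
[ 639.4 -138.1] 4.3194838 3.7695098 y at 632.8: -138.54109962646424
t: 2.53
ee_pos: [404.9, 100.5, 151.5]
orientation: [1.0, 0.03, 0.0, -0.0]
contact_force: [-0.2, -0.4, 0.9]
finger_gap: 0.0
2.5333 [404.87775088 100.53769372 151.5286242 ] [ 2.43092685e-01  2.28965227e-02 -5.85289051e-01  9.62324191e-01
  3.78940099e-04  1.75338627e+00] 0.03784712903983358
turn [-0.    -0.     0.001] shift [0.0051 0.0009 0.1195] rows>= 3
```

```bash
sed -i 's/^DOCK=.*/DOCK=np.array([635.6,-4.0]);DA=np.radians(3.65)/' h.py
python3 -c "
from h import *
go(408,93,36,3.65)"
python3 -m pendant '[[0,0,0,0.003,0.008,0.115,0],[0,0,0,0.003,0.008,0.115,0],[0,0,0,0.003,0.008,0.115,0],[0,0,0,0.003,0.008,0.115,0],[0,0,0,0.003,0.008,0.115,0]]'
python3 -m pendant '[[0,0,0,0.005,0,0,0],[0,0,0,0.010,0,0,0],[0,0,0,0.014,0,0,0],[0,0,0,0.018,0,0,0],[0,0,0,0.022,0,0,0],[0,0,0,0.026,0,0,0],[0,0,0,0.028,0,0,0]]'
cat > l.py <<'E'
from h import *
import sys
im=get_image("top"); c0=[float(v) for v in sys.argv[1:3]]; a0=np.radians(float(sys.argv[3]))
c,a=fit2(im,c0,a0); report(im,c,a)
s=env.get_state(); print("t",s["t"],s["ee_pos"].round(1),s["contact_force"].round(1))
f=R2(a)@[-80,0]+c
for y in (100,-100): print("push pt",y,(c+R2(a)@[-80,y]).round(1))
if len(sys.argv)>4: save(im,sys.argv[4],(180,100,320,240),4)
E
python3 l.py 525 -10 3.6 p1.png
```

```text
turn [-0.    -0.    -0.003] shift [0.0026 0.0078 0.1155] rows>= 3
t: 2.95
ee_pos: [406.5, 92.7, 35.7]
orientation: [1.0, 0.031, -0.002, 0.0]
contact_force: [-0.2, -1.1, 0.8]
finger_gap: 0.1
t: 3.53
ee_pos: [436.5, 94.0, 36.9]
orientation: [1.0, 0.03, -0.0, -0.001]
contact_force: [-4.5, 3.0, 2.1]
finger_gap: -0.1
ros [532.2 -12.3] yaw 1.85 std 1.67 far off -0.3 left off -0.1 yawleft 4.96 1.53
in dock: centre [-103.8   -1.7] (goal 2,0) yaw -1.8 nearL [-179.7  128.7] nearR [-187.7 -127.2] lead L-R 8.0
t 3.5833 [436.9  94.   36.9] [-4.1  2.8  0.9]
push pt 100 [449.  85.]
push pt -100 [ 455.4 -114.9]
```

View pics/p1.png

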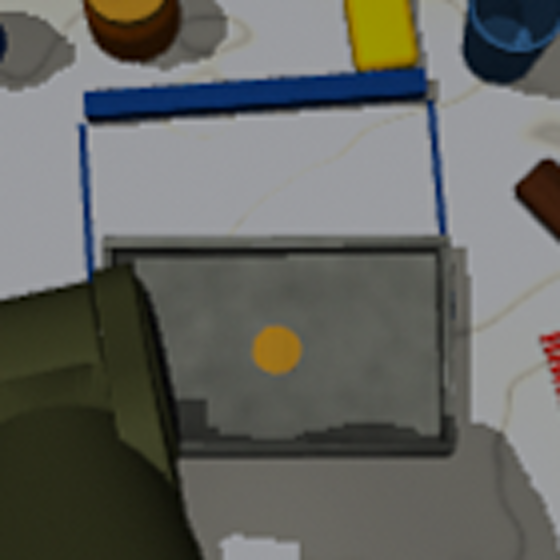

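The tray (rosette at about (277,350) in the crop) has begun to turn, with its left corner ahead. I'll continue the left push.

```bash
python3 -m pendant '[[0,0,0,0.003,0,0,0],[0,0,0,0.006,0,0,0],[0,0,0,0.009,0,0,0],[0,0,0,0.011,0,0,0],[0,0,0,0.013,0,0,0]]'
python3 l.py 538 -12 0 
python3 -m pendant '[[0,0,0,-0.01,0,0,0],[0,0,0,-0.04,0.01,0,0],[0,0,0,-0.042,0.05,0,0],[0,0,0,-0.042,0.09,0,0],[0,0,0,-0.042,0.13,0,0],[0,0,0,-0.042,0.17,0,0],[0,0,0,-0.042,0.21,0,0],[0,0,0,-0.042,0.21,0,0]]'
python3 l.py 538 -12 0 p2.png
```

```text
t: 4.0
ee_pos: [448.9, 94.6, 36.5]
orientation: [1.0, 0.03, -0.001, -0.001]
contact_force: [-5.3, 2.2, 1.9]
finger_gap: 0.3
ros [539.1 -15.6] yaw -2.83 std 1.34 far off -0.1 left off 0.4 yawleft -0.74 1.62
in dock: centre [-97.1  -5.5] (goal 2,0) yaw -6.48 nearL [-162.1  130.7] nearR [-191.  -123.6] lead L-R 28.9
t 4.05 [449.5  94.6  36.6] [-3.6  2.4  0.3]
push pt 100 [464.1  88.2]
push pt -100 [ 454.2 -111.6]
t: 4.72
ee_pos: [421.5, -124.9, 37.5]
orientation: [1.0, 0.025, 0.002, 0.003]
contact_force: [-0.4, -0.1, -0.7]
finger_gap: -0.3
ros [539.4 -15.8] yaw -2.49 std 1.68 far off -0.1 left off -0.1 yawleft -2.99 1.4
in dock: centre [-96.7  -5.7] (goal 2,0) yaw -6.14 nearL [-162.6  130.1] nearR [-190.  -124.4] lead L-R 27.4
t 4.7667 [ 420.8 -121.9   37.1] [ 0.2  0.4 -0.3]
push pt 100 [463.8  87.5]
push pt -100 [ 455.2 -112.3]
```

View pics/p2.png

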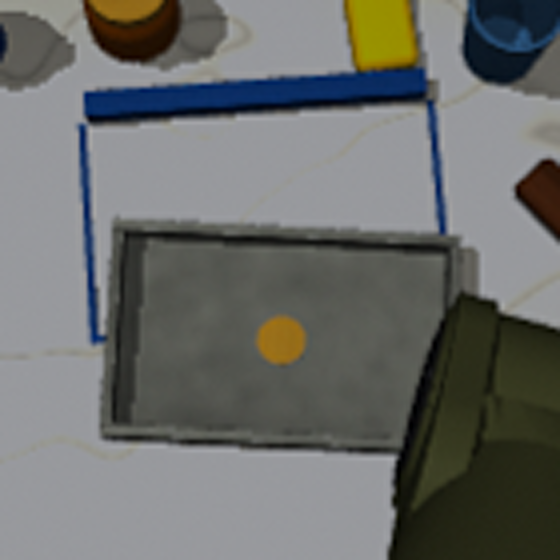

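```bash
python3 -m pendant '[[0,0,0,0.012,-0.006,0,0],[0,0,0,0.018,-0.006,0,0],[0,0,0,0.022,-0.006,0,0],[0,0,0,0.026,-0.006,0,0],[0,0,0,0.03,-0.006,0,0],[0,0,0,0.034,-0.006,0,0],[0,0,0,0.038,-0.006,0,0],[0,0,0,0.042,-0.006,0,0],[0,0,0,0.046,-0.006,0,0],[0,0,0,0.05,-0.006,0,0],[0,0,0,0.054,-0.006,0,0]]'
python3 l.py 553 -13 4 p3.png
```

```text
t: 5.68
ee_pos: [472.1, -107.7, 35.8]
orientation: [1.0, 0.031, -0.002, 0.001]
contact_force: [-5.3, -2.4, 2.3]
finger_gap: 0.1
ros [559.8  -4.5] yaw 4.68 std 0.76 far off -0.2 left off 0.6 yawleft 4.74 0.68
in dock: centre [-75.7   4.4] (goal 2,0) yaw 1.03 nearL [-158.   130.9] nearR [-153.4 -125.1] lead L-R -4.6
t 5.7333 [ 473.3 -107.6   35.9] [-2.1 -1.8 -0.6]
push pt 100 [471.9  88.7]
push pt -100 [ 488.2 -110.7]
```

View pics/p3.png

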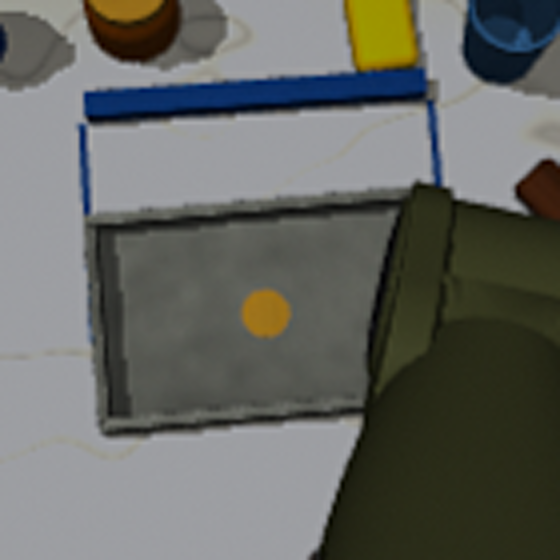

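The tray is nearly square, with the right corner 5 mm ahead (rosette at (266,314)). It needs about 15 mm more.

```bash
python3 -m pendant '[[0,0,0,0.004,0,0,0],[0,0,0,0.008,0,0,0],[0,0,0,0.011,0,0,0],[0,0,0,0.014,0,0,0]]'
python3 -m pendant '[[0,0,0,-0.01,0,0,0],[0,0,0,-0.05,-0.01,0,0],[0,0,0,-0.055,-0.05,0,0],[0,0,0,-0.055,-0.09,0,0],[0,0,0,-0.055,-0.13,0,0],[0,0,0,-0.055,-0.17,0,0],[0,0,0,-0.055,-0.20,0,0],[0,0,0,-0.055,-0.20,0,0],[0,0,0,-0.055,-0.20,0,0]]'
python3 l.py 568 0 8 p4.png
```

```text
t: 6.07
ee_pos: [486.7, -106.9, 35.8]
orientation: [1.0, 0.03, -0.001, 0.0]
contact_force: [-3.0, -1.7, -2.0]
finger_gap: 0.3
t: 6.82
ee_pos: [420.9, 90.5, 36.7]
orientation: [0.999, 0.032, 0.001, -0.001]
contact_force: [0.3, -0.2, -0.4]
finger_gap: -0.2
ros [5.687e+02 5.000e-01] yaw 8.51 std 0.76 far off -0.3 left off -0.4 yawleft 9.37 1.48
in dock: centre [-66.4   8.7] (goal 2,0) yaw 4.86 nearL [-157.   129.5] nearR [-135.3 -125.6] lead L-R -21.7
t 6.8667 [420.8  89.3  36.6] [-0.6 -1.3 -0.1]
push pt 100 [474.8  87.6]
push pt -100 [ 504.4 -110.2]
```

View pics/p4.png

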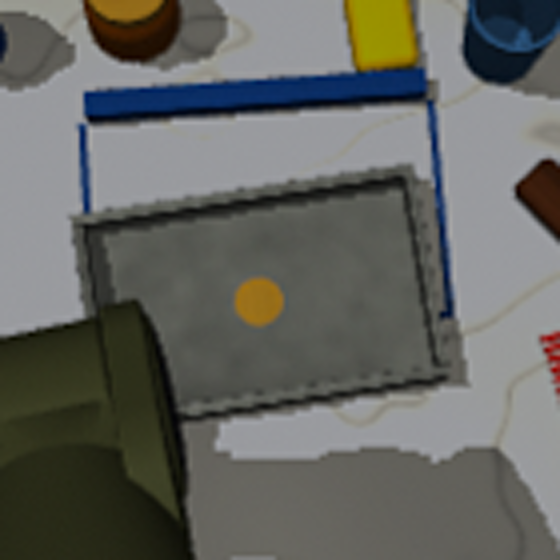

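```bash
python3 -m pendant '[[0,0,0,0.02,0,0,0],[0,0,0,0.034,0,0,0],[0,0,0,0.039,0,0,0],[0,0,0,0.043,0,0,0],[0,0,0,0.047,0,0,0],[0,0,0,0.051,0,0,0],[0,0,0,0.055,0,0,0],[0,0,0,0.059,0,0,0],[0,0,0,0.063,0,0,0],[0,0,0,0.067,0,0,0],[0,0,0,0.07,0,0,0],[0,0,0,0.073,0,0,0],[0,0,0,0.076,0,0,0]]'
python3 l.py 588 -4 1 p5.png
```

```text
t: 7.95
ee_pos: [493.8, 92.5, 35.5]
orientation: [1.0, 0.029, -0.002, -0.001]
contact_force: [-5.9, 3.2, 1.3]
finger_gap: 0.1
ros [589.4  -8.2] yaw -0.45 std 0.46 far off -0.0 left off -1.2 yawleft -0.76 1.38
in dock: centre [-46.4  -1.2] (goal 2,0) yaw -4.1 nearL [-117.   132.2] nearR [-135.3 -123.2] lead L-R 18.3
t 8.0 [494.7  92.5  35.7] [-3.5  2.1 -0.3]
push pt 100 [510.2  92.4]
push pt -100 [ 508.6 -107.5]
```

View pics/p5.png

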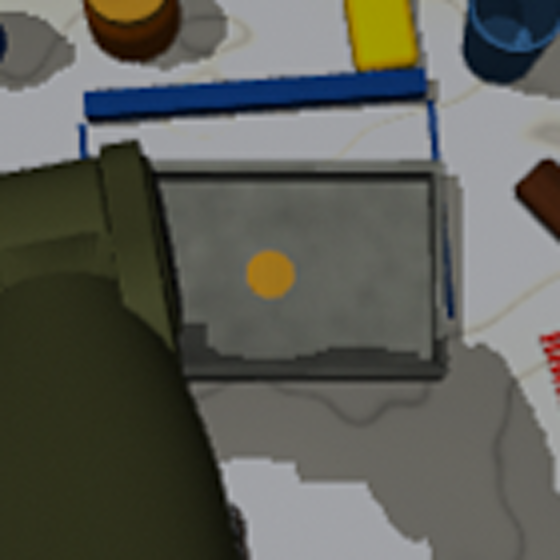

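```bash
python3 -m pendant '[[0,0,0,0.002,0,0,0],[0,0,0,0.003,0,0,0],[0,0,0,0.003,0,0,0]]'
python3 -m pendant '[[0,0,0,-0.01,0,0,0],[0,0,0,-0.035,0.01,0,0],[0,0,0,-0.035,0.05,0,0],[0,0,0,-0.035,0.09,0,0],[0,0,0,-0.035,0.13,0,0],[0,0,0,-0.035,0.17,0,0],[0,0,0,-0.035,0.207,0,0],[0,0,0,-0.035,0.207,0,0],[0,0,0,-0.035,0.207,0,0]]'
python3 l.py 590 -8 -1 p6.png
```

```text
t: 8.25
ee_pos: [498.2, 92.6, 35.7]
orientation: [1.0, 0.029, -0.001, -0.0]
contact_force: [-3.8, 1.6, -0.8]
finger_gap: -0.2
t: 9.0
ee_pos: [477.1, -117.8, 36.8]
orientation: [1.0, 0.027, 0.001, 0.001]
contact_force: [-0.0, -0.0, 0.6]
finger_gap: 0.1
ros [591.9  -9.3] yaw -1.49 std 0.81 far off -0.3 left off -0.1 yawleft -1.9 1.27
in dock: centre [-44.   -2.5] (goal 2,0) yaw -5.14 nearL [-112.2  132.1] nearR [-135.1 -122.8] lead L-R 22.9
t 9.05 [ 476.7 -116.4   36.6] [0.1 0.6 0.3]
push pt 100 [514.5  92.7]
push pt -100 [ 509.3 -107.2]
```

View pics/p6.png

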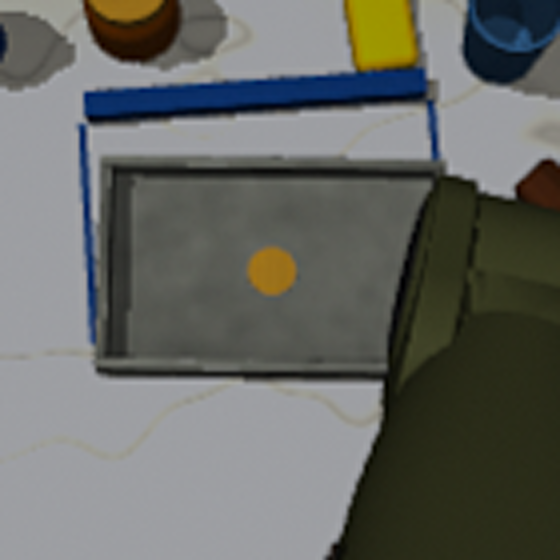

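```bash
python3 -m pendant '[[0,0,0,0.012,-0.004,0,0],[0,0,0,0.018,-0.004,0,0],[0,0,0,0.022,-0.003,0,0],[0,0,0,0.026,-0.003,0,0],[0,0,0,0.03,-0.003,0,0],[0,0,0,0.034,-0.002,0,0],[0,0,0,0.038,-0.002,0,0],[0,0,0,0.042,-0.001,0,0],[0,0,0,0.046,-0.001,0,0],[0,0,0,0.05,0,0,0],[0,0,0,0.054,0,0,0]]'
python3 l.py 610 -3 7 p7.png
```

```text
t: 9.97
ee_pos: [529.7, -112.0, 35.8]
orientation: [1.0, 0.03, -0.002, 0.001]
contact_force: [-5.8, -3.0, 2.8]
finger_gap: -0.2
ros [611.  -1.] yaw 8.18 std 0.75 far off -0.4 left off 0.7 yawleft 7.15 1.17
in dock: centre [-24.4   4.6] (goal 2,0) yaw 4.53 nearL [-114.2  125.9] nearR [ -94.  -129.3] lead L-R -20.2
t 10.0167 [ 530.9 -111.9   35.9] [-1.9 -2.2 -1.1]
push pt 100 [517.6  86.6]
push pt -100 [ 546.  -111.3]
```

View pics/p7.png

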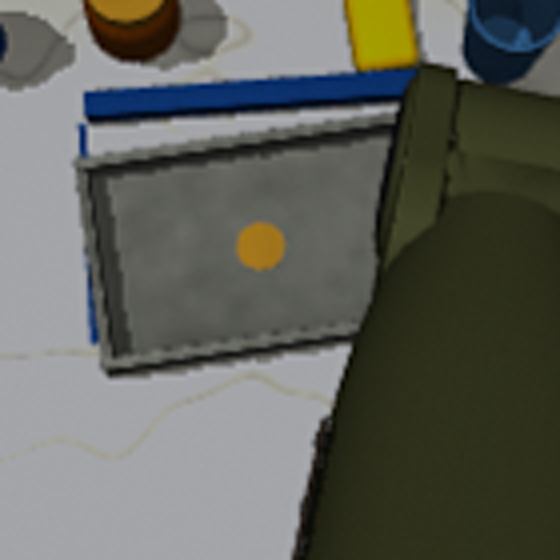

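```bash
python3 -m pendant '[[0,0,0,-0.01,0,0,0],[0,0,0,-0.034,-0.01,0,0],[0,0,0,-0.036,-0.05,0,0],[0,0,0,-0.036,-0.09,0,0],[0,0,0,-0.036,-0.13,0,0],[0,0,0,-0.036,-0.17,0,0],[0,0,0,-0.036,-0.195,0,0],[0,0,0,-0.036,-0.195,0,0],[0,0,0,-0.036,-0.195,0,0]]'
python3 l.py 611 -1 8 p8.png
```

```text
t: 10.77
ee_pos: [483.0, 81.8, 36.4]
orientation: [1.0, 0.032, 0.0, -0.0]
contact_force: [-0.6, -0.7, -0.1]
finger_gap: -0.1
ros [ 6.118e+02 -5.000e-01] yaw 8.38 std 0.71 far off -0.7 left off -0.0 yawleft 8.12 1.54
in dock: centre [-23.6   5. ] (goal 2,0) yaw 4.73 nearL [-113.9  125.9] nearR [ -92.7 -129.2] lead L-R -21.2
t 10.8167 [483.1  80.8  36.4] [ 0.9 -0.4 -1. ]
push pt 100 [518.   86.7]
push pt -100 [ 547.2 -111.1]
```

```bash
python3 -m pendant '[[0,0,0,0.012,0,0,0],[0,0,0,0.02,0,0,0],[0,0,0,0.024,-0.001,0,0],[0,0,0,0.028,-0.003,0,0],[0,0,0,0.032,-0.005,0,0],[0,0,0,0.036,-0.007,0,0],[0,0,0,0.04,-0.009,0,0],[0,0,0,0.043,-0.010,0,0],[0,0,0,0.046,-0.011,0,0],[0,0,0,0.048,-0.012,0,0],[0,0,0,0.05,-0.012,0,0]]'
python3 l.py 625 -4 1 p8.png
```

```text
t: 11.73
ee_pos: [532.5, 95.5, 36.1]
orientation: [1.0, 0.03, -0.0, -0.0]
contact_force: [-4.2, 1.6, -0.6]
finger_gap: -0.1
ros [6.263e+02 1.000e-01] yaw -0.05 std 1.75 far off -1.0 left off 0.0 yawleft 0.4 1.5
in dock: centre [-9.1  4.7] (goal 2,0) yaw -3.7 nearL [-80.6 137.6] nearR [ -97.1 -117.9] lead L-R 16.5
t 11.7833 [532.8  95.5  36.1] [-4.4  1.1 -1.4]
push pt 100 [546.3 100.2]
push pt -100 [546.2 -99.8]
```

View pics/p8.png

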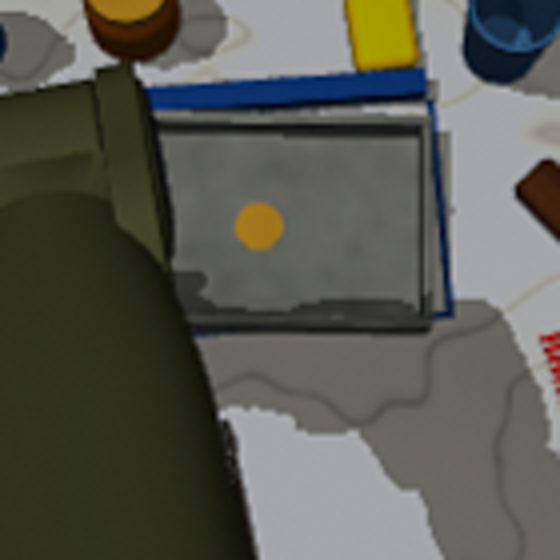

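```bash
python3 -m pendant '[[0,0,0,0.001,0.001,0,0],[0,0,0,0.002,0.002,0,0],[0,0,0,0.003,0.004,0,0],[0,0,0,0.003,0.006,0,0]]'
python3 -m pendant '[[0,0,0,-0.01,0,0,0],[0,0,0,-0.035,0.01,0,0],[0,0,0,-0.035,0.05,0,0],[0,0,0,-0.035,0.09,0,0],[0,0,0,-0.035,0.13,0,0],[0,0,0,-0.035,0.17,0,0],[0,0,0,-0.035,0.197,0,0],[0,0,0,-0.035,0.197,0,0],[0,0,0,-0.035,0.197,0,0]]'
python3 l.py 626 0 -.5 p9.png
```

```text
t: 12.12
ee_pos: [533.6, 90.6, 36.0]
orientation: [1.0, 0.03, -0.002, -0.002]
contact_force: [-7.5, 6.4, 1.8]
finger_gap: 0.0
t: 12.87
ee_pos: [513.6, -111.3, 37.0]
orientation: [1.0, 0.028, 0.001, 0.001]
contact_force: [0.5, 0.3, 0.5]
finger_gap: 0.1
ros [629.4  -2. ] yaw -2.27 std 1.63 far off -0.4 left off 1.1 yawleft -0.84 1.53
in dock: centre [-6.1  2.4] (goal 2,0) yaw -5.92 nearL [-72.4 138. ] nearR [ -98.8 -116.6] lead L-R 26.4
t 12.9167 [ 513.2 -110.1   36.8] [ 0.3  0.9 -0.1]
push pt 100 [553.4 101.1]
push pt -100 [545.5 -98.7]
```

View pics/p9.png

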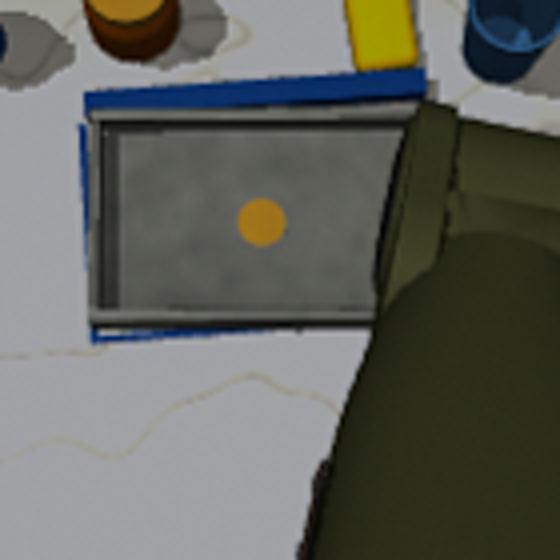

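```bash
python3 -m pendant '[[0,0,0,0.01,0,0,0],[0,0,0,0.016,0,0,0],[0,0,0,0.02,0.0,0,0],[0,0,0,0.024,0.001,0,0],[0,0,0,0.028,0.002,0,0],[0,0,0,0.031,0.003,0,0],[0,0,0,0.034,0.003,0,0],[0,0,0,0.036,0.003,0,0],[0,0,0,0.038,0.003,0,0]]'
python3 -m pendant '[[0,0,0,0.001,0,0,0],[0,0,0,0.002,0,0,0]]'
python3 l.py 636 -2 3.6 p10.png
```

```text
t: 13.67
ee_pos: [548.6, -110.4, 35.7]
orientation: [1.0, 0.03, -0.002, 0.001]
contact_force: [-12.5, -2.3, 6.4]
finger_gap: -0.4
t: 13.83
ee_pos: [548.5, -110.3, 35.3]
orientation: [1.0, 0.03, -0.004, 0.001]
contact_force: [-15.0, -4.4, 9.2]
finger_gap: -0.1
ros [ 6.365e+02 -1.000e-01] yaw 0.86 std 2.12 far off -0.2 left off 1.1 yawleft 3.38 0.98
in dock: centre [1.1 3.9] (goal 2,0) yaw -2.79 nearL [-72.6 135.6] nearR [ -85.  -120.1] lead L-R 12.4
t 13.8833 [ 548.5 -110.2   35.3] [-12.5  -3.2   7.4]
push pt 100 [555.   98.7]
push pt -100 [ 558.  -101.3]
```

View pics/p10.png

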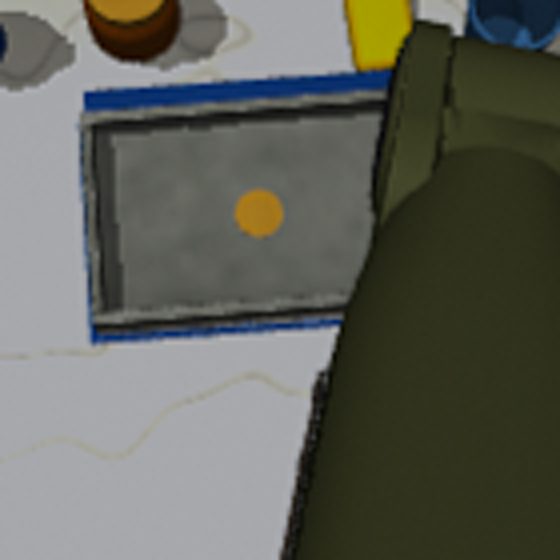

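```bash
python3 -m pendant '[[0,0,0,-0.01,0,0,0],[0,0,0,-0.04,0,0,0],[0,0,0,-0.08,0,0,0],[0,0,0,-0.12,0,-0.02,0],[0,0,0,-0.12,0.04,-0.06,0],[0,0,0,-0.12,0.08,-0.1,0],[0,0,0,-0.12,0.12,-0.14,0],[0,0,0,-0.12,0.16,-0.14,0],[0,0,0,-0.12,0.16,-0.14,0]]'
python3 - <<'E'
from h import *
im=get_image("top"); save(im,"q1.png",(195,110,305,200),7)
print(fit_rosette(im,[636,0]))
im=get_image("side"); save(im,"q1s.png",(205,130,345,240),5)
E
```

```text
t: 14.63
ee_pos: [443.7, -278.9, 179.0]
orientation: [1.0, 0.03, 0.002, 0.001]
contact_force: [0.5, -0.7, 0.2]
finger_gap: 0.2
(array([ 6.36469492e+02, -6.36023594e-02,  3.00000000e+01]), np.float64(112.75))
```

View pics/q1.png

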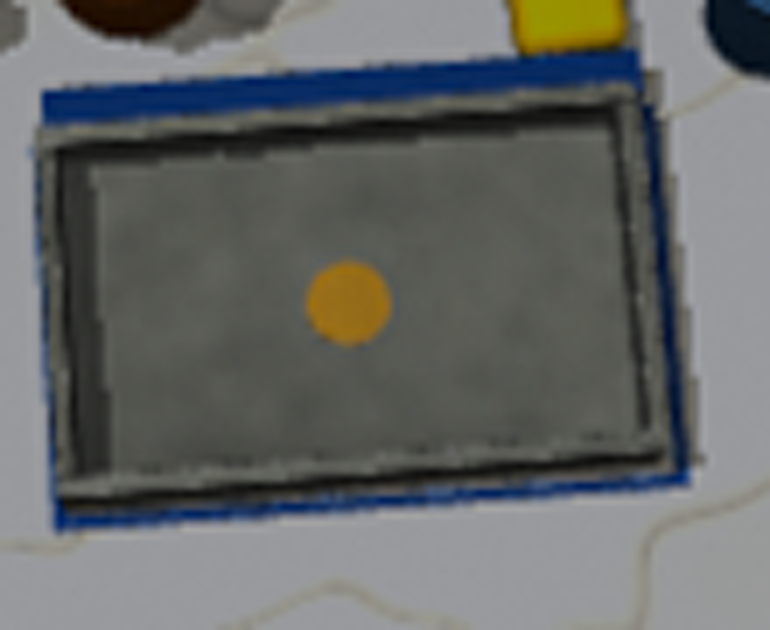

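View pics/q1s.png

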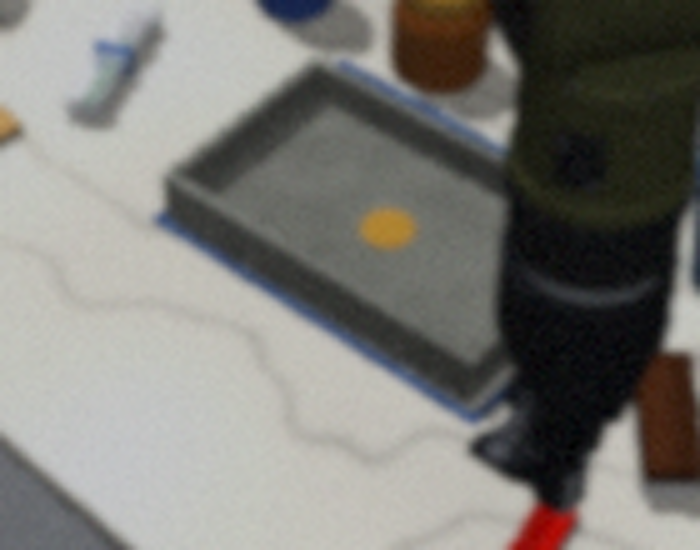

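Run:
```python
from h import *
im=get_image("top")
def px(pts,o=(195,110)): return (np.array(pts,float)+.5)/7-.5+np.array(o)
R=R2(DA)
def dk(P): return ((P[:,:2]-DOCK)@R).round(1)
print("outline near corners",dk(onplane(im,px([[57,525],[688,480]]),20)))
print("tray near bottom corners",dk(onplane(im,px([[62,510],[672,470]]),20)))
print("rim top far corners",dk(onplane(im,px([[37,128],[637,84]]),60)))
print("inner floor right/left corners z30",dk(onplane(im,px([[640,428],[612,128]]),30)))
p,d,s=edge(im,(DOCK+R@[60,-134]),(DOCK+R@[-70,-134]),20,half=5,ch=[1,0,0],sign=1); print("outer R outline", dk(p[None]),s)
s=env.get_state(); print(s["t"])
```

```text
outline near corners [[ -85.1  135.1]
 [ -84.7 -136.5]]
tray near bottom corners [[ -78.7  132.6]
 [ -79.8 -130. ]]
rim top far corners [[  79.   130.6]
 [  80.4 -124.8]]
inner floor right/left corners z30 [[ -62.4 -116.7]
 [  70.8 -116. ]]
outer R outline [[  -9.4 -137. ]] 0.41133808747710787
14.7833
```

```bash
python3 -c "
from h import *
go(627,165,150,3.65)"
```

```text
turn [ 0.002 -0.004 -0.008] shift [ 0.2076 -0.4335  0.0276] rows>= 12
```

```bash
python3 -m pendant '[[0,0,-0.008,0.208,-0.434,0.027,0],[0,0,-0.008,0.208,-0.434,0.027,0],[0,0,-0.008,0.208,-0.434,0.027,0],[0,0,-0.008,0.208,-0.434,0.027,0],[0,0,-0.008,0.208,-0.434,0.027,0],[0,0,-0.008,0.208,-0.434,0.027,0],[0,0,-0.008,0.208,-0.434,0.027,0],[0,0,-0.008,0.208,-0.434,0.027,0],[0,0,-0.008,0.208,-0.434,0.027,0],[0,0,-0.008,0.208,-0.434,0.027,0],[0,0,-0.008,0.208,-0.434,0.027,0],[0,0,-0.008,0.208,-0.434,0.027,0],[0,0,-0.008,0.208,-0.434,0.027,0],[0,0,-0.008,0.208,-0.434,0.077,0],[0,0,-0.008,0.208,-0.434,0.117,0],[0,0,-0.008,0.208,-0.434,0.142,0],[0,0,-0.008,0.208,-0.434,0.142,0],[0,0,-0.008,0.208,-0.434,0.142,0]]'
python3 -c "
from h import *
go(628.7,144,36,3.65)"
```

```text
t: 16.28
ee_pos: [621.2, 168.4, 32.4]
orientation: [0.999, 0.034, -0.003, 0.001]
contact_force: [-0.4, 1.1, 1.6]
finger_gap: 0.0
turn [0.001 0.006 0.004] shift [ 0.0058  0.0248 -0.0036] rows>= 1
```

```bash
python3 -m pendant '[[0,0,0,0.004,0.01,0,0],[0,0,0,0.004,0.016,0,0],[0,0,0,0.004,0.021,0,0],[0,0,0,0.004,0.024,0,0],[0,0,0,0.004,0.026,0,0]]'
python3 -c "
from h import *
im=get_image('top'); save(im,'q2.png',(130,90,310,220),4)
print(fit_rosette(im,[636,0]))
go(628.7,139,36,3.65)"
```

```text
t: 16.7
ee_pos: [631.0, 142.2, 35.7]
orientation: [0.999, 0.033, 0.001, -0.0]
contact_force: [-0.2, -0.1, -0.0]
finger_gap: -0.3
(array([6.36560814e+02, 1.05561661e-01, 3.00000000e+01]), np.float64(100.68333333333334))
turn [-0.    -0.001  0.002] shift [-0.0022  0.0029 -0.0006] rows>= 1
```

View pics/q2.png

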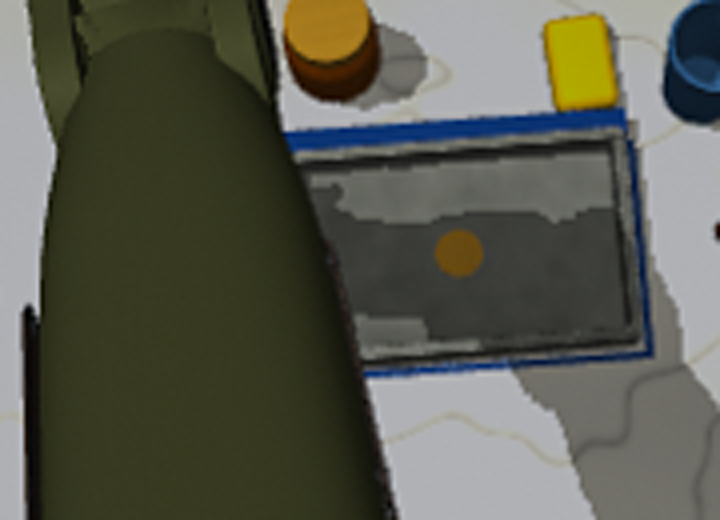

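```bash
python3 -m pendant '[[0,0,0,0,0.001,0,0],[0,0,0,0,0.002,0,0],[0,0,0,0,0.003,0,0],[0,0,0,0,0.004,0,0],[0,0,0,0,0.005,0,0]]'
python3 -c "
from h import *
im=get_image('top'); print(fit_rosette(im,[636,0]))"
```

```text
t: 17.17
ee_pos: [630.3, 138.4, 34.2]
orientation: [0.999, 0.034, -0.0, -0.0]
contact_force: [-0.2, 3.7, -0.6]
finger_gap: -0.4
(array([6.36543513e+02, 1.07217312e-01, 3.00000000e+01]), np.float64(100.5))
```

```bash
python3 -m pendant '[[0,0,0,0,0.001,0,0],[0,0,0,0,0.002,0,0],[0,0,0,0,0.003,0,0],[0,0,0,0,0.003,0,0]]'
python3 -c "
from h import *
im=get_image('top'); print(fit_rosette(im,[636,0]))"
```

```text
t: 17.55
ee_pos: [630.5, 136.3, 34.2]
orientation: [0.999, 0.034, -0.0, -0.001]
contact_force: [-0.4, 5.0, -1.5]
finger_gap: 0.2
(array([636.59646921,  -1.89294979,  30.        ]), np.float64(98.88333333333334))
```

```bash
python3 -m pendant '[[0,0,0,0,0.001,0,0],[0,0,0,0,0.002,0,0],[0,0,0,0,0.002,0,0],[0,0,0,0,-0.015,0,0],[0,0,0,0,-0.015,-0.04,0],[0,0,0,0,-0.015,-0.08,0],[0,0,0,0,-0.015,-0.12,0],[0,0,0,0,0.02,-0.16,0],[0,0,0,-0.04,0.06,-0.16,0.05],[0,0,0,-0.08,0.1,-0.16,0.05],[0,0,0,-0.12,0.14,-0.16,0.05],[0,0,0,-0.16,0.17,-0.16,0.05],[0,0,0,-0.2,0.18,-0.16,0.05],[0,0,0,-0.2,0.18,-0.16,0.05]]'
python3 - <<'E'
from h import *
im=get_image('top'); print(fit_rosette(im,[636,-3])); save(im,"q3.png",(60,80,420,300),2)
E
```

```text
t: 18.77
ee_pos: [452.9, -51.9, 194.2]
orientation: [0.999, 0.033, 0.0, 0.001]
contact_force: [0.4, -1.6, 0.6]
finger_gap: 50.3
(array([637.77971269,   4.93078407,  30.        ]), np.float64(45.333333333333336))
```

View pics/q3.png

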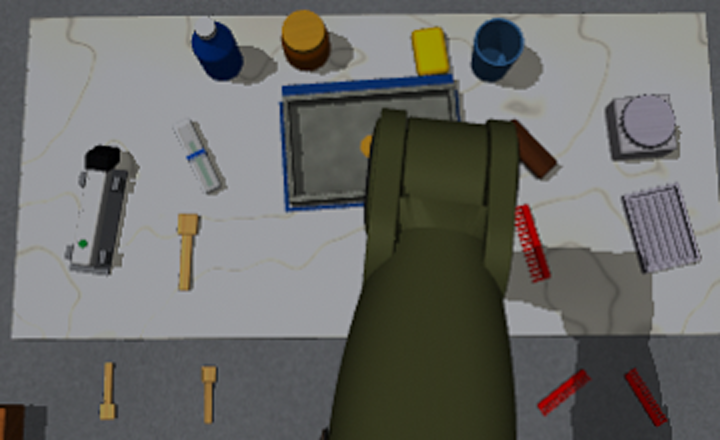

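The tray is square in the outline and against the upstand. All four items are still there, the lamp is on its rest, and the arm hides part of the right side. Next I'll measure the left items.

```bash
cat > items.py <<'E'
from h import *
im=get_image("top"); hsv=cv2.cvtColor(im["pixels"],cv2.COLOR_RGB2HSV)
def pose(name,z,xr,yr,mask=None):
    best=None
    for d in silhouettes(name,im)[:5]:
        m=d["mask"]; v,u=np.nonzero(m)
        if len(u)<20: continue
        P=onplane(im,np.c_[u,v],z); c=P.mean(0)
        if xr[0]<c[0]<xr[1] and yr[0]<c[1]<yr[1]:
            best=(d,P);break
    if best is None: print(name,"none");return
    d,P=best
    if mask is not None:
        v,u=np.nonzero(d["mask"]&mask|(cv2.dilate(d["mask"].astype(np.uint8),np.ones((3,3)))>0)&mask); P=onplane(im,np.c_[u,v],z)
    r=cv2.minAreaRect(P[:,:2].astype(np.float32)); pc=np.linalg.svd(P[:,:2]-P[:,:2].mean(0))[2][0]
    print(name,round(d["score"],2),len(P),"rect",np.round(r[0],1),np.round(r[1],1),round(r[2],1),"mean",P.mean(0).round(1),"pca deg",np.degrees(np.arctan2(pc[1],pc[0])).round(1)%180)
H,S,V=[hsv[...,i].astype(int) for i in range(3)]
pose("case_mid",42,(500,750),(180,340))
pose("scraper_mid",30,(400,750),(180,340),(H>10)&(H<25)&(S>90)&(V>60))
pose("comb_mid",28,(400,750),(-340,-150),((H<8)|(H>172))&(S>150)&(V>60))
pose("brush_mid",52,(500,750),(-340,-150),((H<15)|(H>172))&(S>80))
pose("wand_mid",70,(450,700),(330,450))
print(env.get_state()["t"])
E
python3 items.py
python3 - <<'E'
from h import *
im=get_image("top"); save(im,"i1.png",(85,130,185,235),7)
E
```

```text
case_mid 0.81 387 rect [620.9 257.2] [119.9  30.5] 27.1 mean [621.  257.5  42. ] pca deg 26.0
scraper_mid 0.48 247 rect [479.3 269.6] [110.6  26.8] 1.4 mean [487.  271.6  30. ] pca deg 178.3
comb_mid none
brush_mid 0.73 254 rect [ 625.6 -233.3] [90.  34.4] 43.0 mean [ 619.6 -242.9   52. ] pca deg 30.900000000000006
wand_mid 0.75 798 rect [541.5 396. ] [ 50.4 177.5] 85.1 mean [544.9 399.2  70. ] pca deg 172.2
19.1167
```

View pics/i1.png

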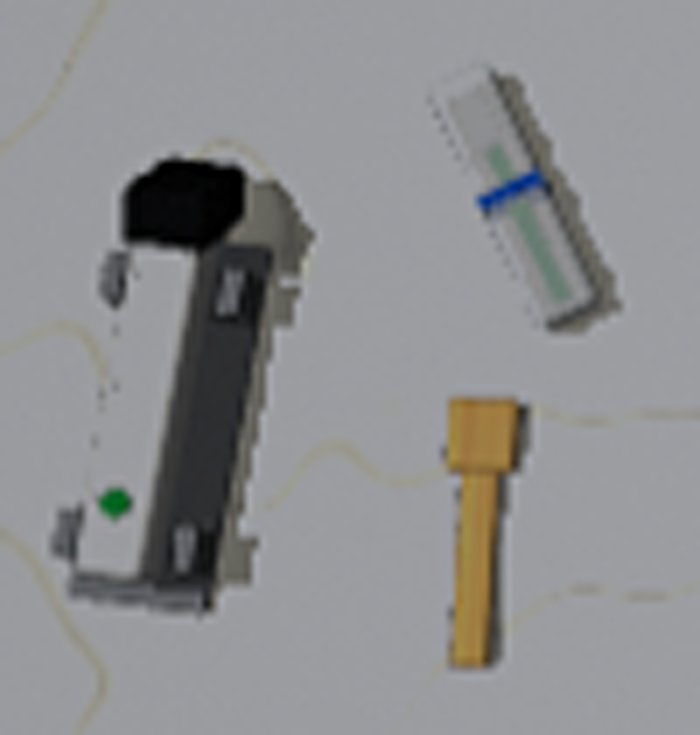

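```bash
cat >> h.py <<'E'
def pxc(pts,o,s): return (np.array(pts,float)+.5)/s-.5+np.array(o)
E
python3 - <<'E'
from h import *
im=get_image("top")
f=lambda p,z:onplane(im,pxc(p,(85,130),7),z).round(1)
print("scr head c, far edge c, handle end c",f([[484,433],[484,399],[471,664],[480,540]],30))
print("case corners",f([[432,95],[490,66],[597,305],[549,328]],42),"band",f([[513,192]],42))
print("wand handle: far edge, near edge top",f([[131,245],[197,248],[78,572],[142,580]],70))
E
```

```text
scr head c, far edge c, handle end c [[520.8 270.   30. ]
 [535.4 270.4  30. ]
 [422.8 272.9  30. ]
 [475.1 270.5  30. ]]
case corners [[665.5 293.7  42. ]
 [678.1 269.1  42. ]
 [573.4 220.9  42. ]
 [563.7 241.   42. ]] band [[622.7 257.8  42. ]]
wand handle: far edge, near edge top [[594.8 410.4  70. ]
 [593.3 382.8  70. ]
 [458.5 426.   70. ]
 [455.1 399.6  70. ]]
```

```bash
python3 -c "
from h import *
go(484,271.6,120,88.7)"
```

```text
turn [ 0.   -0.   -1.48] shift [ 0.0502 -0.3187  0.0742] rows>= 12
```

```bash
python3 -m pendant '[[0,0,-1.48,0.05,-0.319,0.074,0.04],[0,0,-1.48,0.05,-0.319,0.074,0.04],[0,0,-1.48,0.05,-0.319,0.074,0.04],[0,0,-1.48,0.05,-0.319,0.074,0.04],[0,0,-1.48,0.05,-0.319,0.074,0.04],[0,0,-1.48,0.05,-0.319,0.074,0.04],[0,0,-1.48,0.05,-0.319,0.074,0.04],[0,0,-1.48,0.05,-0.319,0.074,0.04],[0,0,-1.48,0.05,-0.319,0.074,0.04],[0,0,-1.48,0.05,-0.319,0.074,0.04],[0,0,-1.48,0.05,-0.319,0.074,0.04],[0,0,-1.48,0.05,-0.319,0.074,0.04],[0,0,-1.48,0.05,-0.319,0.074,0.04],[0,0,-1.48,0.05,-0.319,0.074,0.04],[0,0,-1.48,0.05,-0.319,0.074,0.04]]'
python3 - <<'E'
from h import *
go(484,271.6,23,88.7)
im=get_image("top"); save(im,"t5.png",(190,110,350,230),5); print(fit_rosette(im,[636,-3]))
im=get_image("side"); save(im,"s5.png",(100,60,300,210),4)
E
```

```text
t: 20.47
ee_pos: [483.2, 271.8, 120.0]
orientation: [0.716, 0.698, -0.0, -0.0]
contact_force: [-0.3, -0.3, 0.2]
finger_gap: 39.7
turn [-0.     0.    -0.003] shift [-0.0001  0.0008  0.097 ] rows>= 3
(array([636.59070835,  -4.12994339,  30.        ]), np.float64(111.73333333333333))
```

View pics/t5.png

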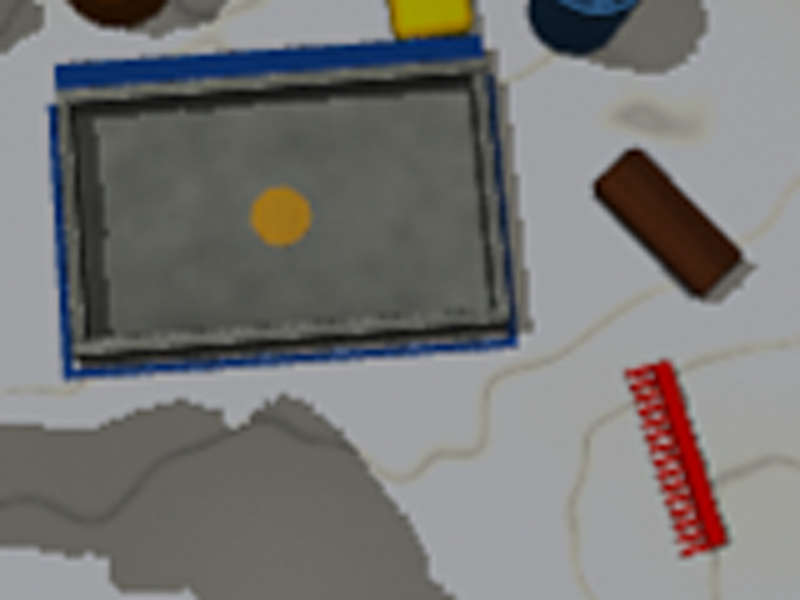

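View pics/s5.png

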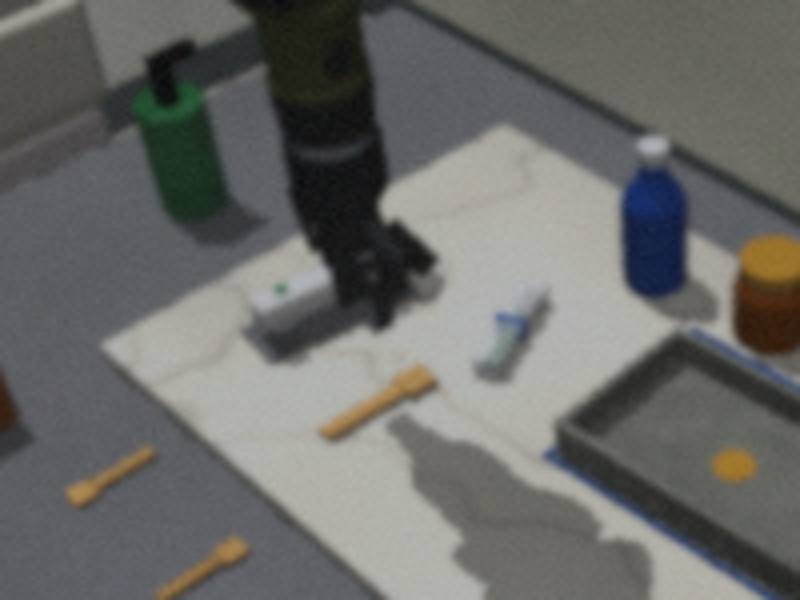

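```bash
python3 -m pendant '[[0,0,0,0,0.001,0.04,0.04],[0,0,0,0,0.001,0.08,0.04],[0,0,0,0,0.001,0.096,0.04],[0,0,0,0,0.001,0.096,0.04],[0,0,0,0,0.001,0.096,0.0],[0,0,0,0,0.001,0.096,0],[0,0,0,0,0.001,0.096,0],[0,0,0,0,0.001,0.096,0],[0,0,0,0,0.001,0.096,0]]'
```

```text
t: 21.32
ee_pos: [485.3, 272.0, 25.7]
orientation: [0.716, 0.699, 0.001, 0.0]
contact_force: [-0.1, -0.7, 5.7]
finger_gap: 13.3
```

```bash
python3 -m pendant '[[0,0,0,0,0,0,0],[0,0,0,0,0,0,0],[0,0,0,0,0,0,0]]'; python3 -m pendant '[[0,0,0,0,0,-0.02,0],[0,0,0,0,0,-0.05,0],[0,0,0,0,0,-0.09,0],[0,0,0,0,0,-0.09,0]]'
python3 - <<'E'
from h import *
im=get_image("side"); save(im,"s6.png",(100,60,300,210),4)
go((637+5),38+4,110,93.65)
E
```

```text
t: 21.57
ee_pos: [485.3, 272.0, 25.8]
orientation: [0.716, 0.699, 0.001, 0.0]
contact_force: [-0.7, -0.1, 6.7]
finger_gap: 13.4
t: 21.9
ee_pos: [488.2, 273.6, 121.6]
orientation: [0.716, 0.699, 0.005, 0.001]
contact_force: [1.7, 0.1, 0.4]
finger_gap: 13.2
turn [ 0.008 -0.004 -0.088] shift [-0.2275  0.16    0.0091] rows>= 7
```

View pics/s6.png

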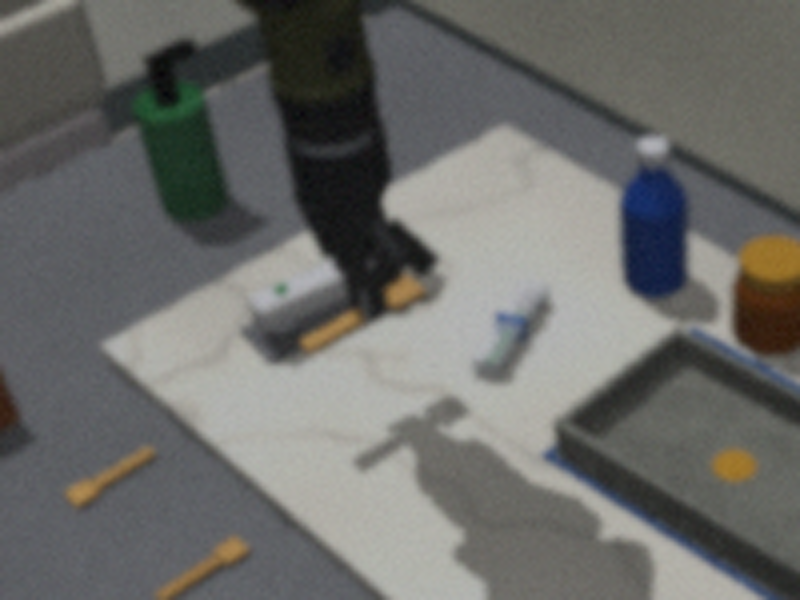

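```bash
python3 -m pendant '[[0.004,0,-0.088,-0.2315,0.157,0.009,0],[0.004,0,-0.088,-0.2315,0.157,0.009,0],[0.004,0,-0.088,-0.2315,0.157,0.009,0],[0.004,0,-0.088,-0.2315,0.157,0.009,0],[0.004,0,-0.088,-0.2315,0.157,0.009,0],[0.004,0,-0.088,-0.2315,0.157,0.009,0],[0.004,0,-0.088,-0.2315,0.157,0.009,0],[0.004,0,-0.088,-0.2315,0.157,0.009,0],[0.004,0,-0.088,-0.2315,0.157,0.009,0],[0.004,0,-0.088,-0.2315,0.157,0.009,0]]'; python3 -c "
from h import *
go(639.1,38.2,37,93.65)"
```

```text
t: 22.78
ee_pos: [634.6, 36.3, 104.3]
orientation: [0.684, 0.729, -0.002, -0.002]
contact_force: [0.2, 1.2, -0.5]
finger_gap: 13.7
turn [-0.006 -0.001  0.   ] shift [0.0015 0.005  0.0673] rows>= 2
```

```bash
python3 -m pendant '[[-0.004,0,0,0.002,0.003,0,0],[-0.004,0,0,0.002,0.003,0.03,0],[-0.004,0,0,0.002,0.003,0.055,0],[-0.004,0,0,0.002,0.003,0.066,0],[-0.004,0,0,0.002,0.003,0.067,0],[-0.004,0,0,0.002,0.003,0.067,0]]'; python3 -c "
from h import *
go(639.1,38.2,37,93.65)"
```

```text
t: 23.28
ee_pos: [637.5, 39.3, 38.1]
orientation: [0.684, 0.73, -0.0, -0.001]
contact_force: [1.4, 0.7, 0.5]
finger_gap: 13.5
turn [-0.001 -0.     0.002] shift [-0.0012  0.0015  0.0011] rows>= 1
```

```bash
python3 -m pendant '[[0,0,0,-0.001,0.001,0.002,0],[0,0,0,-0.001,0.001,0.002,0],[0,0,0,-0.001,0.001,0.002,0.024],[0,0,0,-0.001,0.001,0.002,0.024],[0,0,0,-0.001,0.001,0.002,0.024],[0,0,0,-0.001,0.001,-0.03,0.024],[0,0,0,-0.001,0.001,-0.07,0.024],[0,0,0,-0.001,0.001,-0.085,0.05],[0,0,0,-0.001,0.001,-0.085,0.05]]'; python3 -c "
from h import *
go(620.9,257.5,110,115.8)"
```

```text
t: 24.03
ee_pos: [642.8, 37.6, 128.8]
orientation: [0.684, 0.729, 0.003, 0.003]
contact_force: [0.9, 0.1, 0.8]
finger_gap: 47.3
turn [ 0.009  0.002 -0.386] shift [ 0.2209 -0.008   0.0187] rows>= 6
```

```bash
python3 -m pendant '[[0.005,0,-0.386,0.221,-0.008,0.01,0.05],[0.005,0,-0.386,0.221,-0.008,0.01,0.05],[0.005,0,-0.386,0.221,-0.008,0.01,0.05],[0.005,0,-0.386,0.221,-0.008,0.01,0.05],[0.005,0,-0.386,0.221,-0.008,0.01,0.05],[0.005,0,-0.386,0.221,-0.008,0.01,0.05],[0.005,0,-0.386,0.221,-0.008,0.01,0.05],[0.005,0,-0.386,0.221,-0.008,0.01,0.05],[0.005,0,-0.386,0.221,-0.008,0.01,0.05],[0.005,0,-0.386,0.221,-0.008,0.01,0.05]]'
python3 - <<'E'
from h import *
go(620.9,257.5,26,115.8)
im=get_image("top"); save(im,"t7.png",(130,110,310,230),4);
im=get_image("side"); save(im,"s7.png",(180,90,320,210),5)
E
```

```text
t: 24.87
ee_pos: [617.2, 255.8, 113.0]
orientation: [0.532, 0.847, -0.002, -0.002]
contact_force: [-0.3, -0.4, -0.3]
finger_gap: 49.7
turn [-0.005 -0.001 -0.002] shift [-0.0001  0.0045  0.087 ] rows>= 3
```

View pics/t7.png

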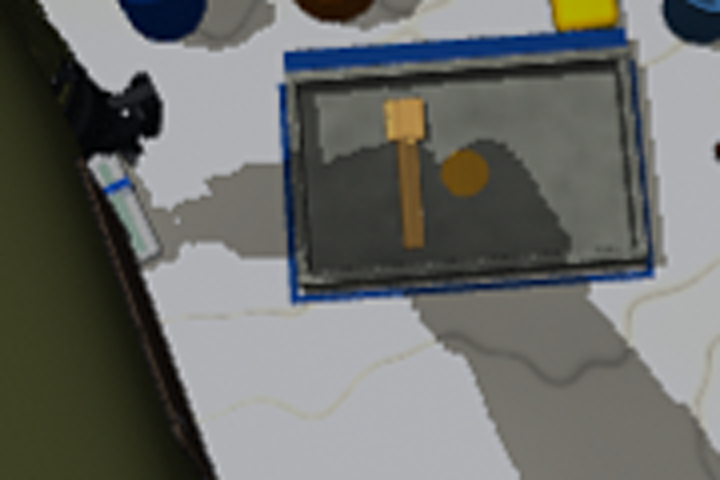

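View pics/s7.png

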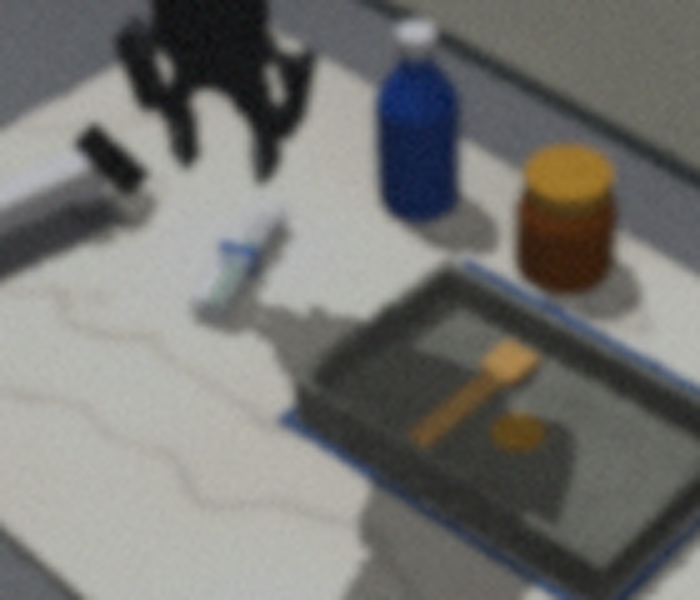

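The scraper is flat in the tray, left of the rosette: head (405,120), handle (412,245). Now the case grasp.

```bash
python3 -m pendant '[[-0.005,0,0,0,0.003,0.03,0.05],[-0.005,0,0,0,0.003,0.065,0.05],[-0.005,0,0,0,0.003,0.086,0.05],[-0.005,0,0,0,0.003,0.086,0.05],[-0.005,0,0,0,0.003,0.086,0.0],[-0.005,0,0,0,0.003,0.086,0],[-0.005,0,0,0,0.003,0.086,0],[-0.005,0,0,0,0.003,0.086,0],[-0.005,0,0,0,0.003,0.086,0]]'; python3 -m pendant '[[0,0,0,0,0,-0.02,0],[0,0,0,0,0,-0.05,0],[0,0,0,0,0,-0.09,0],[0,0,0,0,0,-0.09,0]]'
python3 - <<'E'
from h import *
s=env.get_state();print(s["ee_pos"],s["finger_gap"])
T=np.array([636.8,-4])+R2(DA)@[0,86]; print(T)
go(T[0],T[1],110,93.65)
im=get_image("side"); save(im,"s8.png",(180,90,320,210),5)
E
```

```text
t: 25.72
ee_pos: [620.6, 259.1, 29.0]
orientation: [0.531, 0.847, 0.002, 0.0]
contact_force: [0.3, -1.5, 4.0]
finger_gap: 26.1
t: 26.05
ee_pos: [624.0, 260.6, 126.2]
orientation: [0.531, 0.847, 0.005, 0.003]
contact_force: [2.4, 1.1, 1.2]
finger_gap: 26.4
[623.96851237 260.56080321 126.21772187] 26.444435164402748
[631.32511632  81.82555359]
turn [ 0.012 -0.003  0.387] shift [-0.1641 -0.0714  0.0153] rows>= 5
```

View pics/s8.png

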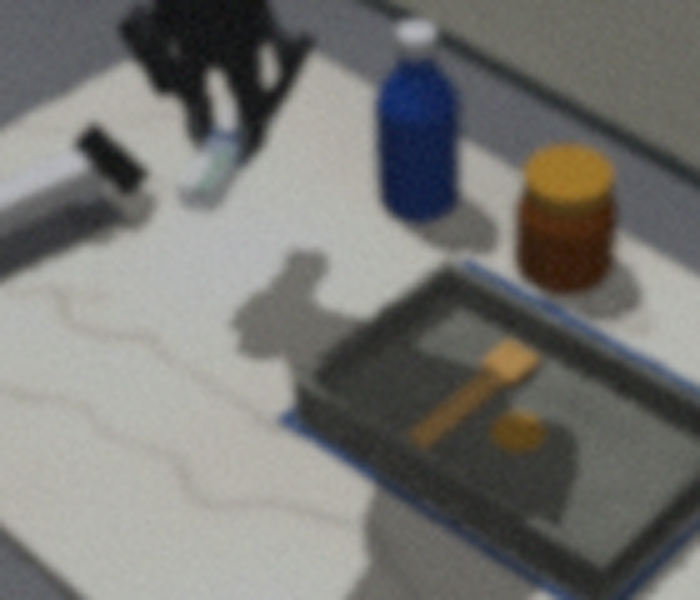

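```bash
python3 -m pendant '[[0.006,0,0.387,-0.167,-0.071,0.012,0],[0.006,0,0.387,-0.167,-0.071,0.012,0],[0.006,0,0.387,-0.167,-0.071,0.012,0],[0.006,0,0.387,-0.167,-0.071,0.012,0],[0.006,0,0.387,-0.167,-0.071,0.012,0],[0.006,0,0.387,-0.167,-0.071,0.012,0],[0.006,0,0.387,-0.167,-0.071,0.012,0],[0.006,0,0.387,-0.167,-0.071,0.012,0],[0.006,0,0.387,-0.167,-0.071,0.012,0]]'
python3 - <<'E'
from h import *
go(631.3,81.8,39.5,93.65)
E
```

```text
t: 26.85
ee_pos: [628.2, 78.9, 105.1]
orientation: [0.684, 0.73, -0.002, -0.002]
contact_force: [-0.7, -0.3, -1.0]
finger_gap: 26.4
turn [-0.006 -0.     0.001] shift [0.0027 0.0037 0.0655] rows>= 2
```

```bash
python3 -m pendant '[[-0.005,0,0,0.003,0.002,0,0],[-0.005,0,0,0.003,0.002,0.03,0],[-0.005,0,0,0.003,0.002,0.055,0],[-0.005,0,0,0.003,0.002,0.064,0],[-0.005,0,0,0.003,0.002,0.066,0],[-0.005,0,0,0.003,0.002,0.066,0]]'
python3 - <<'E'
from h import *
go(631.3,81.8,39.5,93.65)
E
```

```text
t: 27.35
ee_pos: [629.1, 81.5, 38.8]
orientation: [0.684, 0.73, -0.001, -0.001]
contact_force: [-0.1, 0.2, 0.1]
finger_gap: 25.8
turn [-0.002 -0.     0.001] shift [ 0.0001  0.0022 -0.0007] rows>= 1
```

```bash
python3 -m pendant '[[0,0,0,0,0,0.001,0],[0,0,0,0,0,0.001,0],[0,0,0,0,0,0.001,0.034],[0,0,0,0,0,0.001,0.034],[0,0,0,0,0,0.001,0.034],[0,0,0,0,0,-0.03,0.034],[0,0,0,0,0,-0.07,0.034],[0,0,0,0,0,-0.1,0.034],[0,0,0,-0.04,0,-0.11,0.05],[0,0,0,-0.08,0,-0.11,0.05],[0,0,0,-0.12,0,-0.11,0.05],[0,0,0,-0.16,0,-0.11,0.05],[0,0,0,-0.2,-0.02,-0.11,0.05],[0,0,0,-0.24,-0.04,-0.11,0.05],[0,0,0,-0.24,-0.05,-0.11,0.05]]'
python3 - <<'E'
from h import *
s=env.get_state();print(s["t"],s["ee_pos"])
im=get_image("top"); save(im,"t9.png",(190,110,350,230),5)
im=get_image("side"); save(im,"s9.png",(190,90,350,240),5)
E
```

```text
t: 28.6
ee_pos: [593.8, -168.0, 149.2]
orientation: [0.686, 0.727, -0.001, 0.001]
contact_force: [-0.0, -0.1, -0.7]
finger_gap: 49.9
28.6 [ 593.75363229 -167.98370423  149.17030097]
```

View pics/t9.png

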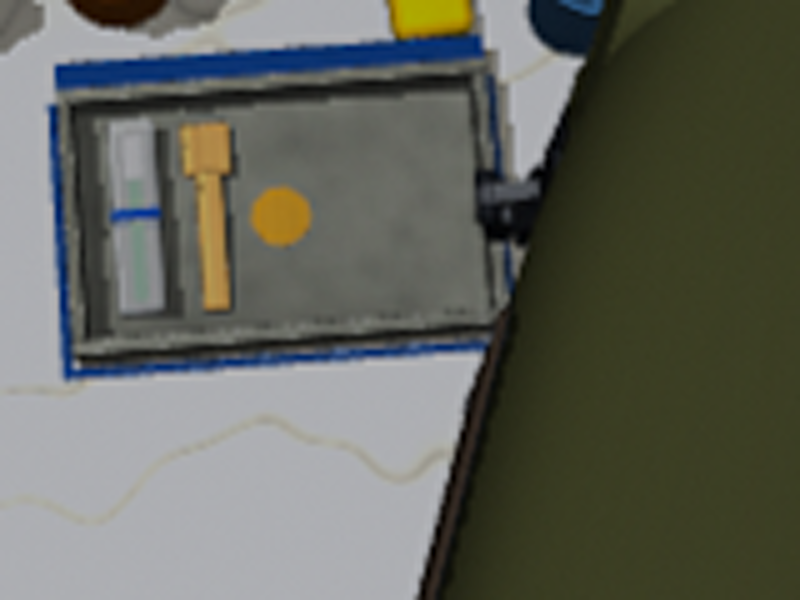

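View pics/s9.png

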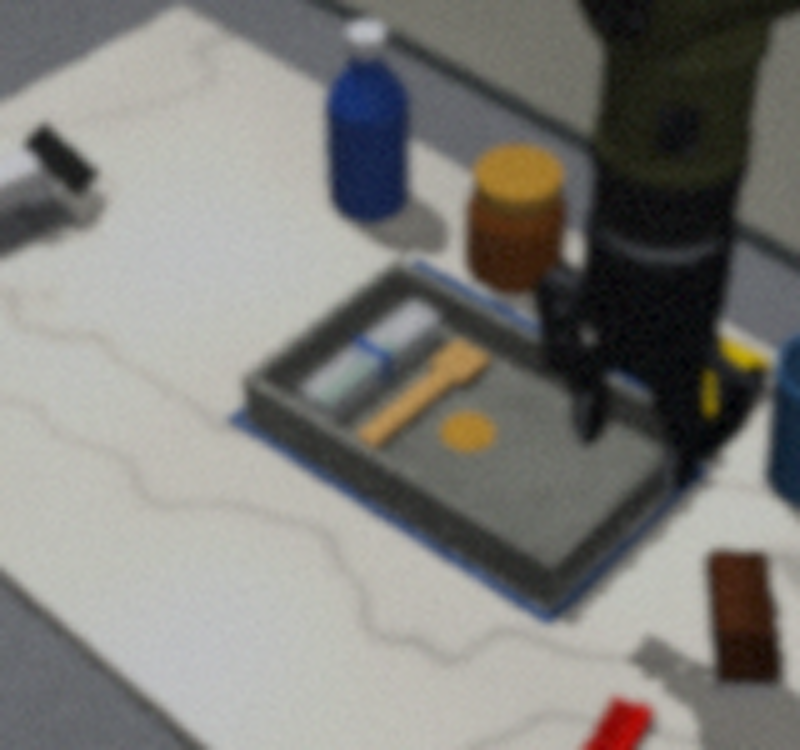

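Run:
```python
from h import *
im=get_image("top")
f=lambda p,z:onplane(im,pxc(p,(190,110),5),z).round(1)
b=f([[597,187],[636,150],[742,255],[702,295]],52);print(b,b.mean(0))
k=f([[672,362],[727,543]],32);print("spine right edge",k)
k2=f([[627,372],[686,555]],26);print("teeth tips",k2)
for q in(b[1]-b[2],k[0]-k[1],k2[0]-k2[1]): print(np.degrees(np.arctan2(q[1],q[0])),np.hypot(*q[:2]))
im=get_image("side"); 
for X,z in ((b.mean(0),52),): print(proj(im,[X]))
save(im,"s10.png",(280,170,420,290),5)
```

```text
[[ 647.6 -192.1   52. ]
 [ 670.1 -216.    52. ]
 [ 605.8 -276.5   52. ]
 [ 581.8 -251.9   52. ]] [ 626.325 -234.125   52.   ]
spine right edge [[ 545.4 -236.7   32. ]
 [ 437.3 -265.2   32. ]]
teeth tips [[ 540.5 -210.7   26. ]
 [ 430.8 -242.    26. ]]
43.25595581875072 88.28782475517227
14.769649057356803 111.7938280943988
15.924699051908657 114.07795580216188
[[338.17314497 210.13491289]]
```

View pics/s10.png

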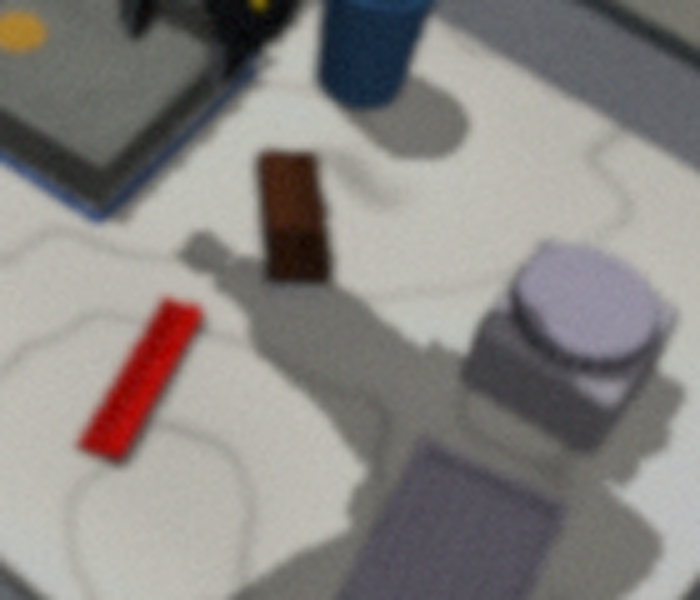

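```bash
python3 -c "
from h import *
go(626.2,-234,125,133.3)"
```

```text
turn [-0.    -0.    -0.693] shift [-0.0735  0.0265  0.0244] rows>= 6
```

```bash
python3 -m pendant '[[0,0,-0.693,-0.0735,0.0265,0.022,0.062],[0,0,-0.693,-0.0735,0.0265,0.022,0.062],[0,0,-0.693,-0.0735,0.0265,0.022,0.062],[0,0,-0.693,-0.0735,0.0265,0.022,0.062],[0,0,-0.693,-0.0735,0.0265,0.022,0.062],[0,0,-0.693,-0.0735,0.0265,0.022,0.062],[0,0,-0.693,-0.0735,0.0265,0.022,0.062],[0,0,-0.693,-0.0735,0.0265,0.022,0.062],[0,0,-0.693,-0.0735,0.0265,0.022,0.062]]';python3 -c "
from h import *
go(626.2,-234,34,133.3)
im=get_image('side'); save(im,'s11.png',(280,150,420,270),5)"
```

```text
t: 29.55
ee_pos: [626.7, -232.9, 127.1]
orientation: [0.396, 0.918, -0.0, -0.0]
contact_force: [0.7, 0.2, 0.4]
finger_gap: 61.8
turn [-0.001 -0.001  0.   ] shift [-0.0005 -0.001   0.0931] rows>= 3
```

View pics/s11.png

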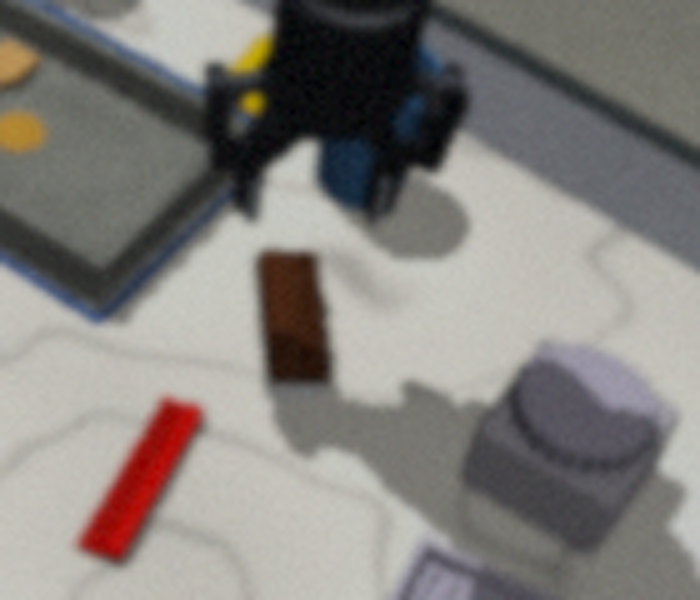

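```bash
python3 -m pendant '[[0,0,0,0,-0.001,0.03,0.062],[0,0,0,0,-0.001,0.065,0.062],[0,0,0,0,-0.001,0.092,0.062],[0,0,0,0,-0.001,0.092,0.062],[0,0,0,0,-0.001,0.092,0],[0,0,0,0,-0.001,0.092,0],[0,0,0,0,-0.001,0.092,0],[0,0,0,0,-0.001,0.092,0],[0,0,0,0,-0.001,0.092,0],[0,0,0,0,-0.001,0.092,0]]';python3 -m pendant '[[0,0,0,0,0,-0.02,0],[0,0,0,0,0,-0.05,0],[0,0,0,0,0,-0.09,0],[0,0,0,0,0,-0.1,0],[0,0,0,0,0,-0.1,0]]'
python3 - <<'E'
from h import *
T=np.array([636.8,-4])+R2(DA)@[34,-67]; print(T)
go(T[0],T[1],130,183.65)
im=get_image('side'); save(im,'s12.png',(280,130,420,250),5)
E
```

```text
t: 30.43
ee_pos: [626.7, -235.2, 37.2]
orientation: [0.396, 0.918, -0.0, 0.001]
contact_force: [0.3, 0.0, 6.9]
finger_gap: 36.5
t: 30.85
ee_pos: [628.3, -235.8, 140.3]
orientation: [0.396, 0.918, -0.0, 0.004]
contact_force: [0.7, -0.5, -0.4]
finger_gap: 36.2
[674.99634917 -68.69960518]
turn [-0.     0.008 -0.878] shift [0.0896 0.1486 0.0101] rows>= 8
```

View pics/s12.png

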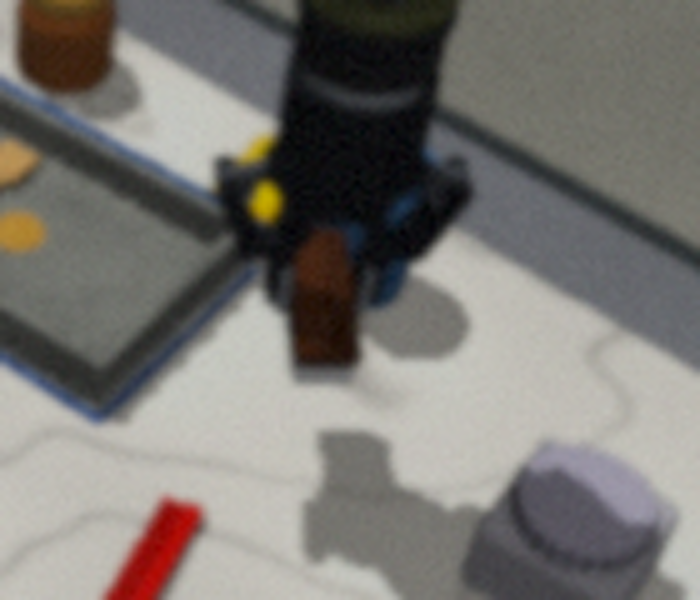

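```bash
python3 -m pendant '[[0,0.004,-0.878,0.09,0.148,0.006,0],[0,0.004,-0.878,0.09,0.148,0.006,0],[0,0.004,-0.878,0.09,0.148,0.006,0],[0,0.004,-0.878,0.09,0.148,0.006,0],[0,0.004,-0.878,0.09,0.148,0.006,0],[0,0.004,-0.878,0.09,0.148,0.006,0],[0,0.004,-0.878,0.09,0.148,0.006,0],[0,0.004,-0.878,0.09,0.148,0.006,0],[0,0.004,-0.878,0.09,0.148,0.006,0],[0,0.004,-0.878,0.09,0.148,0.006,0],[0,0.004,-0.878,0.09,0.148,0.006,0]]';python3 - <<'E'
from h import *
go(675,-68.7,48,183.65)
im=get_image('top'); save(im,'t12.png',(190,110,350,230),5)
E
```

```text
t: 31.82
ee_pos: [670.8, -67.9, 128.4]
orientation: [-0.03, 1.0, 0.001, -0.003]
contact_force: [0.0, 0.5, -0.7]
finger_gap: 36.3
turn [ 0.002 -0.006 -0.003] shift [-0.0046 -0.0012  0.0803] rows>= 2
```

View pics/t12.png

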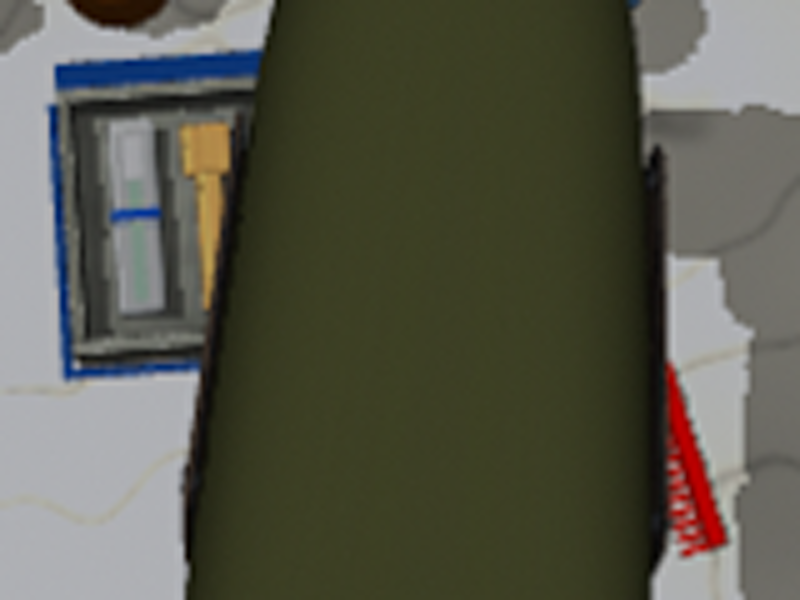

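```bash
python3 -m pendant '[[0,-0.005,-0.003,-0.005,-0.001,0.0,0],[0,-0.005,-0.003,-0.004,-0.001,0.035,0],[0,-0.005,-0.003,-0.004,-0.001,0.065,0],[0,-0.005,-0.003,-0.003,-0.001,0.078,0],[0,-0.005,-0.003,-0.003,-0.001,0.08,0],[0,-0.005,-0.003,-0.003,-0.001,0.08,0]]';python3 - <<'E'
from h import *
go(675,-68.7,48,183.65)
im=get_image('side'); save(im,'s13.png',(230,130,390,250),5)
E
```

```text
t: 32.37
ee_pos: [673.5, -68.5, 48.1]
orientation: [-0.033, 0.999, 0.001, -0.0]
contact_force: [0.1, -0.7, -0.6]
finger_gap: 36.4
turn [ 0.002 -0.001  0.002] shift [-0.0014 -0.0003  0.0001] rows>= 1
```

View pics/s13.png

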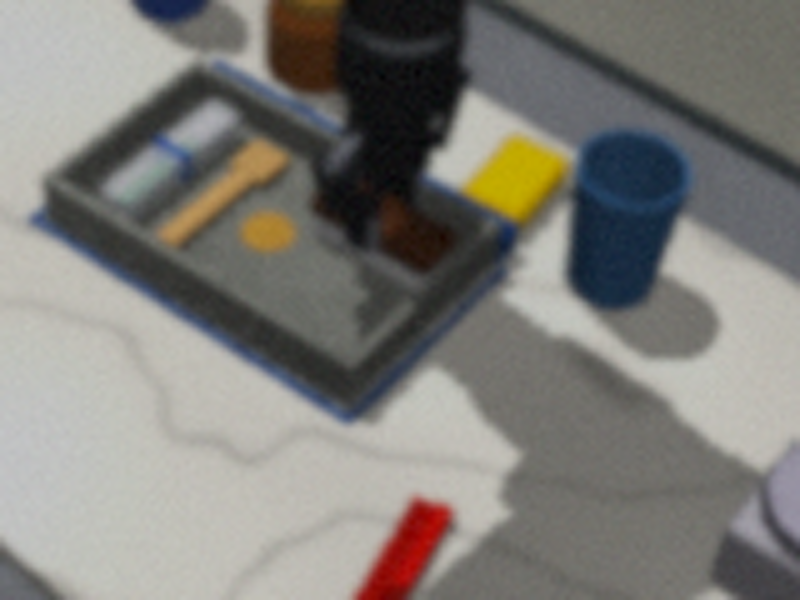

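```bash
python3 -m pendant '[[0,0,0,0,0,0.0015,0],[0,0,0,0,0,0.0015,0],[0,0,0,0,0,0.0015,0.043],[0,0,0,0,0,0.0015,0.043],[0,0,0,0,0,0.0015,0.043],[0,0,0,0,0,-0.03,0.043],[0,0,0,0,0,-0.07,0.043],[0,0,0,0,0,-0.1,0.043],[0,0,0,0.04,-0.04,-0.1,0.05],[0,0,0,0.08,-0.08,-0.1,0.05],[0,0,0,0.12,-0.12,-0.1,0.05],[0,0,0,0.12,-0.12,-0.1,0.05]]';python3 - <<'E'
from h import *
s=env.get_state(); print(s["ee_pos"])
im=get_image('top'); save(im,'t14.png',(190,110,350,230),5)
im=get_image('side'); save(im,'s14.png',(230,130,390,250),5)
E
```

```text
t: 33.42
ee_pos: [563.1, -194.8, 149.3]
orientation: [-0.034, 0.999, 0.001, 0.001]
contact_force: [-0.0, -1.2, -0.7]
finger_gap: 50.1
[ 563.12071837 -194.76657079  149.34364878]
```

View pics/s14.png

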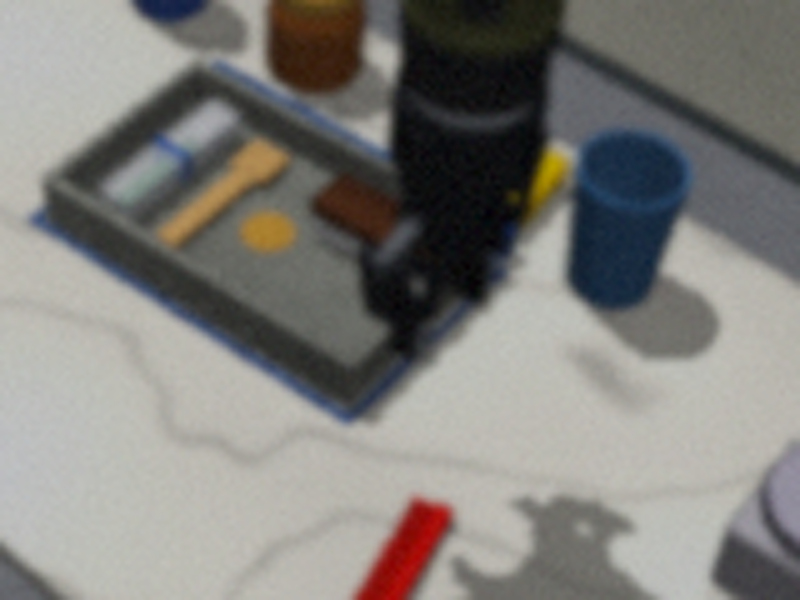

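View pics/t14.png

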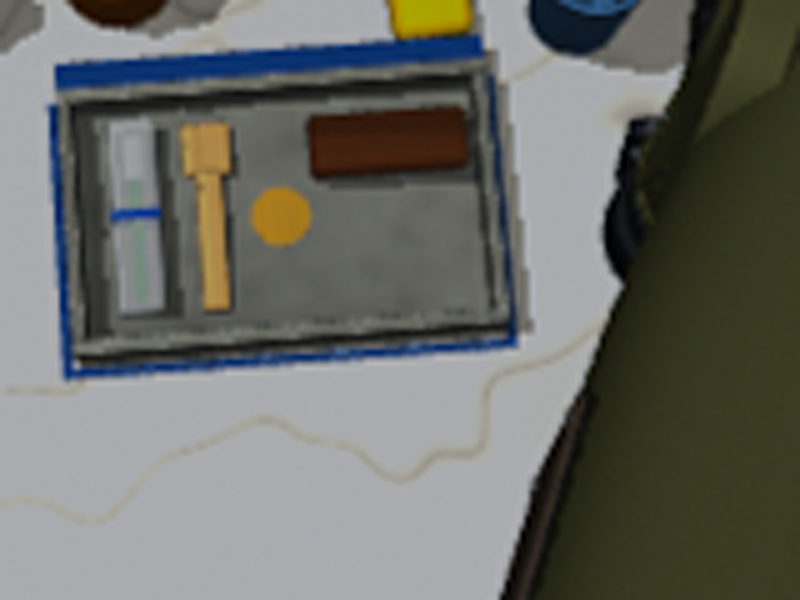

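Brush is flat at the far right of the tray (390,143). The comb hasn't moved.

```bash
python3 -c "
from h import *
go(488.3,-238.6,110,105.4)"
```

```text
turn [-1.000e-03 -1.000e-03  1.363e+00] shift [ 0.0742 -0.0365  0.0393] rows>= 11
```

```bash
python3 -m pendant '[[0,0,1.363,0.074,-0.0365,0.038,0.045],[0,0,1.363,0.074,-0.0365,0.038,0.045],[0,0,1.363,0.074,-0.0365,0.038,0.045],[0,0,1.363,0.074,-0.0365,0.038,0.045],[0,0,1.363,0.074,-0.0365,0.038,0.045],[0,0,1.363,0.074,-0.0365,0.038,0.045],[0,0,1.363,0.074,-0.0365,0.038,0.045],[0,0,1.363,0.074,-0.0365,0.038,0.045],[0,0,1.363,0.074,-0.0365,0.038,0.045],[0,0,1.363,0.074,-0.0365,0.038,0.045],[0,0,1.363,0.074,-0.0365,0.038,0.045],[0,0,1.363,0.074,-0.0365,0.038,0.045],[0,0,1.363,0.074,-0.0365,0.038,0.045],[0,0,1.363,0.074,-0.0365,0.038,0.045]]';python3 - <<'E'
from h import *
go(488.3,-238.6,24,105.4)
im=get_image('side'); save(im,'s15.png',(240,170,400,290),5)
E
```

```text
t: 34.68
ee_pos: [493.0, -235.0, 110.8]
orientation: [0.603, 0.798, 0.001, -0.0]
contact_force: [-0.3, -0.1, 0.3]
finger_gap: 44.7
turn [ 0.001 -0.001  0.008] shift [-0.0023 -0.0056  0.0868] rows>= 3
```

View pics/s15.png

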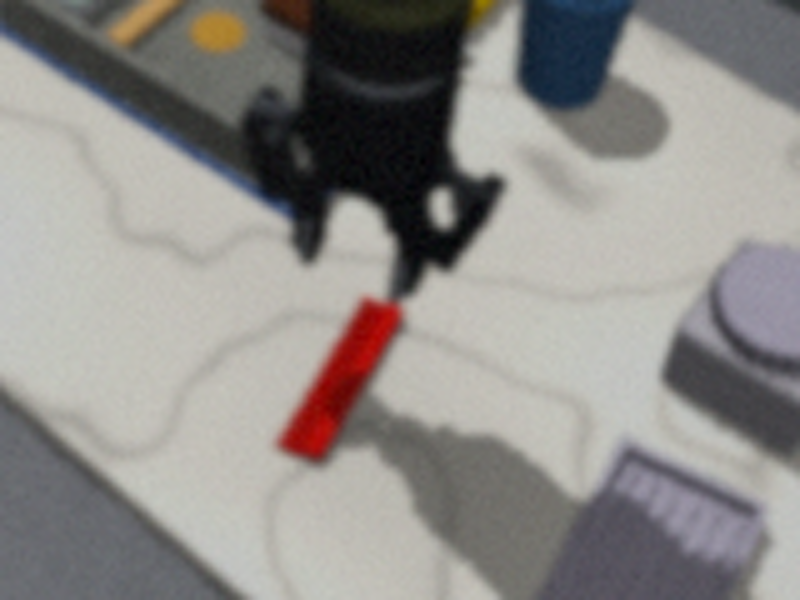

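```bash
python3 -m pendant '[[0,0,0.008,-0.002,-0.004,0.03,0.045],[0,0,0.008,-0.002,-0.004,0.065,0.045],[0,0,0.008,-0.002,-0.004,0.086,0.045],[0,0,0.008,-0.002,-0.004,0.086,0.045],[0,0,0.008,-0.002,-0.004,0.086,0],[0,0,0.008,-0.002,-0.004,0.086,0],[0,0,0.008,-0.002,-0.004,0.086,0],[0,0,0.008,-0.002,-0.004,0.086,0],[0,0,0.008,-0.002,-0.004,0.086,0]]'; python3 -m pendant '[[0,0,0,0,0,-0.01,0],[0,0,0,0,0,-0.03,0],[0,0,0,0,0,-0.06,0],[0,0,0,0,0,-0.1,0],[0,0,0,0,0,-0.1,0]]';python3 - <<'E'
from h import *
T=np.array([636.8,-4])+R2(DA)@[-38,-60]; print(T)
go(T[0],T[1],110,183.65)
im=get_image('side'); save(im,'s16.png',(240,140,400,260),5)
E
```

```text
t: 35.48
ee_pos: [491.5, -239.2, 27.1]
orientation: [0.607, 0.795, 0.001, 0.002]
contact_force: [-0.8, -2.6, 6.9]
finger_gap: 9.5
t: 35.9
ee_pos: [493.5, -240.0, 133.0]
orientation: [0.607, 0.795, 0.002, 0.005]
contact_force: [1.4, -1.1, 1.2]
finger_gap: 9.3
[602.69676726 -66.29742785]
turn [ 0.004  0.011 -1.368] shift [0.139  0.1508 0.0236] rows>= 11
```

View pics/s16.png

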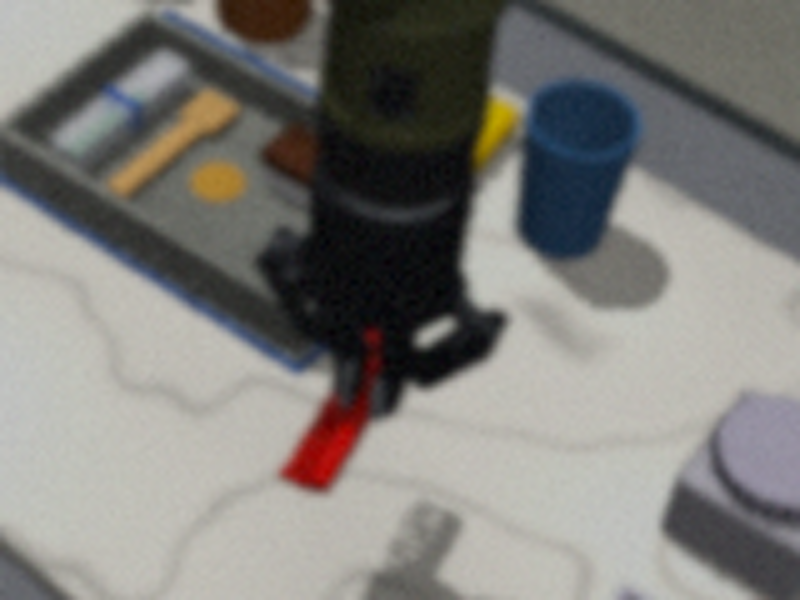

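```bash
python3 -m pendant '[[0.004,0.006,-1.368,0.14,0.156,0.02,0],[0.004,0.006,-1.368,0.14,0.156,0.02,0],[0.004,0.006,-1.368,0.14,0.156,0.02,0],[0.004,0.006,-1.368,0.14,0.156,0.02,0],[0.004,0.006,-1.368,0.14,0.156,0.02,0],[0.004,0.006,-1.368,0.14,0.156,0.02,0],[0.004,0.006,-1.368,0.14,0.156,0.02,0],[0.004,0.006,-1.368,0.14,0.156,0.02,0],[0.004,0.006,-1.368,0.14,0.156,0.02,0],[0.004,0.006,-1.368,0.14,0.156,0.02,0],[0.004,0.006,-1.368,0.14,0.156,0.02,0],[0.004,0.006,-1.368,0.14,0.156,0.02,0],[0.004,0.006,-1.368,0.14,0.156,0.02,0],[0.004,0.006,-1.368,0.14,0.156,0.02,0]]';python3 - <<'E'
from h import *
T=np.array([636.8,-4])+R2(DA)@[-38,-55]; print(T)
go(T[0],T[1],38,183.65)
im=get_image('side'); save(im,'s17.png',(200,110,360,230),5)
E
```

```text
t: 37.12
ee_pos: [602.8, -62.0, 104.8]
orientation: [-0.03, 1.0, 0.001, -0.003]
contact_force: [0.2, 0.2, 0.1]
finger_gap: 9.7
[602.37846007 -61.30757008]
turn [ 0.002 -0.007 -0.003] shift [-0.0001  0.0005  0.0668] rows>= 2
```

View pics/s17.png

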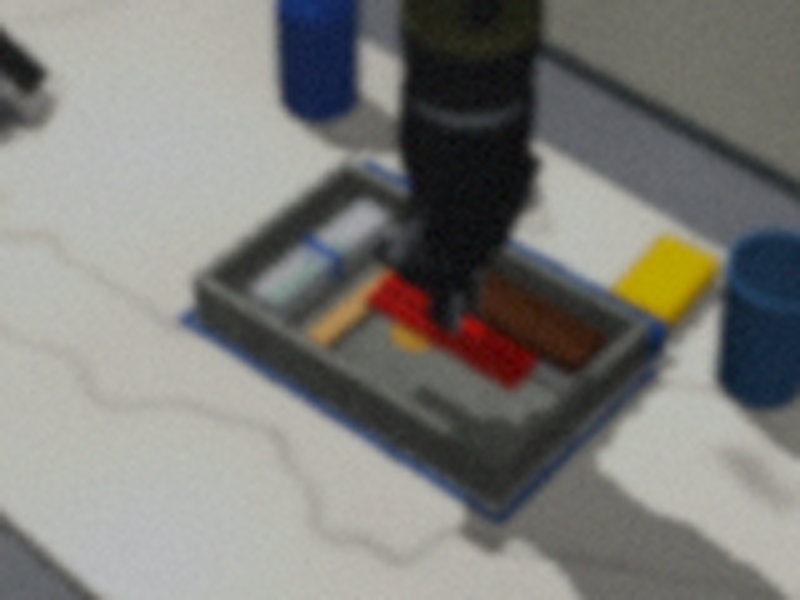

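```bash
python3 - <<'E'
from h import *
im=get_image('side')
P=onplane(im,pxc([[378,290],[525,372]],(200,110),5),104); print(P, ((P[:,:2]-[636.8,-4])@R2(DA)).round(1))
E
python3 -m pendant '[[0,-0.005,-0.003,0,0,0.02,0],[0,-0.005,-0.003,0,0,0.045,0],[0,-0.005,-0.003,0,0,0.06,0],[0,-0.005,-0.003,0.001,0,0.067,0],[0,-0.005,-0.003,0.001,0,0.067,0]]'
python3 -c "
from h import *
go(602.4,-61.3,38,183.65)"
```

```text
[[ 587.75615401  -12.45351954  104.        ]
 [ 598.12637517 -123.05602658  104.        ]] [[ -49.5   -5.3]
 [ -46.2 -116.4]]
t: 37.63
ee_pos: [600.9, -61.9, 37.9]
orientation: [-0.033, 0.999, 0.001, -0.001]
contact_force: [-0.7, -0.1, -0.5]
finger_gap: 9.7
turn [ 0.003 -0.002  0.002] shift [-0.0015  0.0005 -0.0001] rows>= 1
```

```bash
python3 -m pendant '[[0,0,0,-0.001,0.003,0.0,0],[0,0,0,-0.001,0.003,0.001,0],[0,0,0,-0.001,0.003,0.001,0],[0,0,0,-0.001,0.003,0.001,0.018],[0,0,0,-0.001,0.003,0.001,0.018],[0,0,0,-0.001,0.003,0.001,0.018],[0,0,0,-0.001,0.003,-0.02,0.018],[0,0,0,-0.001,0.003,-0.06,0.018],[0,0,0,-0.001,0.003,-0.1,0.018],[0,0,0,0.02,-0.03,-0.12,0.05],[0,0,0,0.06,-0.07,-0.12,0.05],[0,0,0,0.1,-0.11,-0.12,0.05],[0,0,0,0.1,-0.15,-0.12,0.05],[0,0,0,0.1,-0.19,-0.12,0.05],[0,0,0,0.1,-0.19,-0.12,0.05]]';python3 - <<'E'
from h import *
s=env.get_state(); print(s["ee_pos"])
im=get_image('top'); save(im,'t18.png',(190,110,310,200),6)
im=get_image('side'); save(im,'s18.png',(200,110,360,230),5)
E
```

```text
t: 38.88
ee_pos: [513.5, -262.3, 158.3]
orientation: [-0.032, 0.999, 0.0, -0.0]
contact_force: [0.4, 0.2, -0.3]
finger_gap: 49.7
[ 513.52828234 -262.28187193  158.34506938]
```

View pics/t18.png

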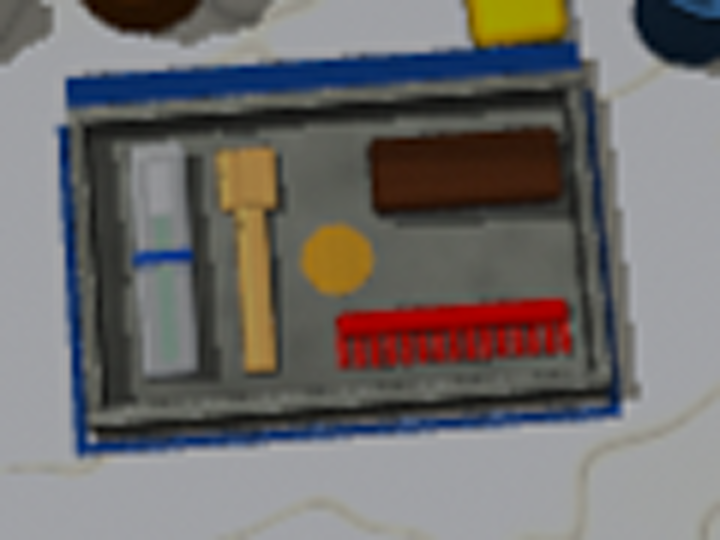

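View pics/s18.png

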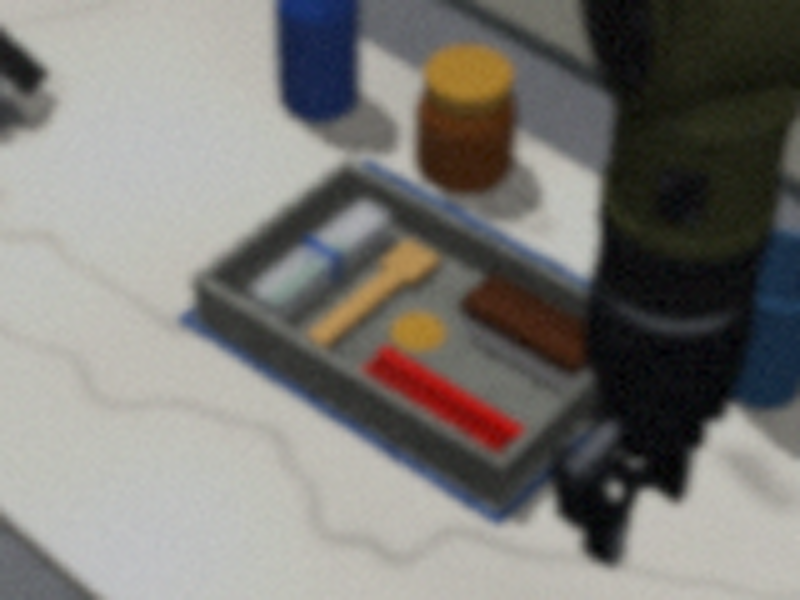

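All four items lie flat in the tray, clear of the rosette at (338,260). The lamp is next, so I'll locate it in both views.

Run:
```python
from h import *
im=get_image('top'); save(im,'w1.png',(80,140,140,225),7)
im=get_image('side'); save(im,'w2.png',(150,105,220,155),10)
```

```text
(no output)
```

View pics/w1.png

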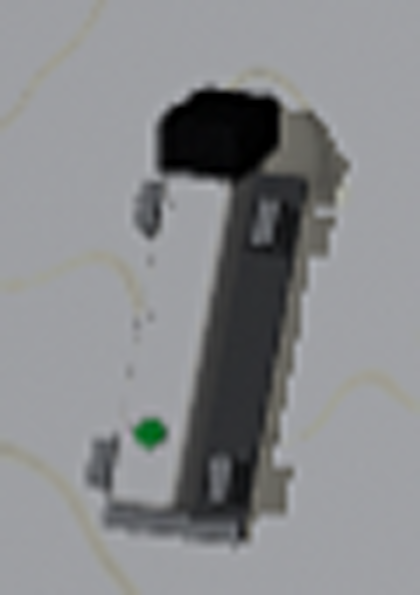

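View pics/w2.png

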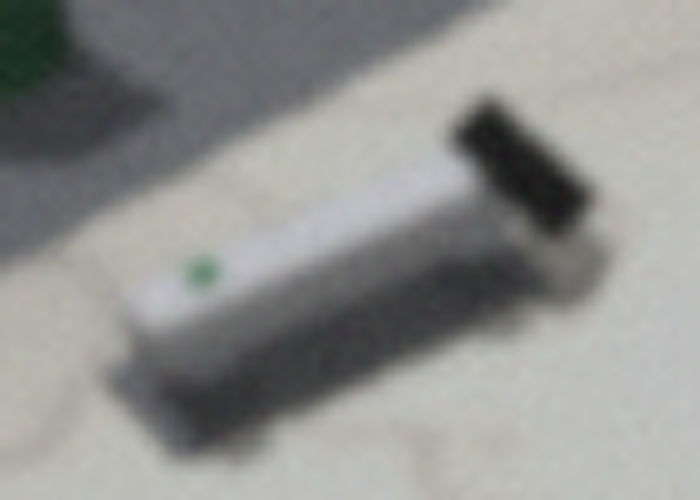

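Run:
```python
from h import *
im=get_image('top')
f=lambda p,z:onplane(im,pxc(p,(80,140),7),z).round(1)
print("top R edge",f([[233,182],[178,507]],70),"L edge",f([[162,178],[112,498]],70),"green",f([[151,433]],70))
print("saddle lips tops z52 (L far,R far,L near,R near)",f([[150,207],[268,222],[103,463],[220,475]],52),"base near corners z26",f([[105,515],[243,535]],26),"base far R",f([[305,180]],26))
im=get_image('side')
f=lambda p,z:onplane(im,pxc(p,(150,105),10),z).round(1)
print("side near corners",f([[122,300],[153,330]],70),"far",f([[450,155],[480,192]],70),"green",f([[203,270]],70))
```

```text
top R edge [[591.6 382.3  70. ]
 [456.3 399.2  70. ]] L edge [[593.5 412.   70. ]
 [460.1 426.5  70. ]] green [[486.8 411.7  70. ]]
saddle lips tops z52 (L far,R far,L near,R near) [[585.  422.8  52. ]
 [578.2 372.6  52. ]
 [476.6 437.5  52. ]
 [471.3 388.4  52. ]] base near corners z26 [[457.5 445.1  26. ]
 [448.7 386.   26. ]] base far R [[601.7 365.4  26. ]]
side near corners [[454.3 419.   70. ]
 [452.4 396.9  70. ]] far [[588.  400.4  70. ]
 [581.9 374.7  70. ]] green [[484.5 411.7  70. ]]
```

```bash
python3 -c "
from h import *
go(538.5,403,130,82.7)"
```

```text
turn [ 1.000e-03 -4.000e-03  1.765e+00] shift [-0.0683  0.6573  0.0294] rows>= 16
```

```bash
python3 -m pendant '[[0,0,1.765,-0.068,0.657,0.029,0.056],[0,0,1.765,-0.068,0.657,0.029,0.056],[0,0,1.765,-0.068,0.657,0.029,0.056],[0,0,1.765,-0.068,0.657,0.029,0.056],[0,0,1.765,-0.068,0.657,0.029,0.056],[0,0,1.765,-0.068,0.657,0.029,0.056],[0,0,1.765,-0.068,0.657,0.029,0.056],[0,0,1.765,-0.068,0.657,0.029,0.056],[0,0,1.765,-0.068,0.657,0.029,0.056],[0,0,1.765,-0.068,0.657,0.029,0.056],[0,0,1.765,-0.068,0.657,0.029,0.056],[0,0,1.765,-0.068,0.657,0.029,0.056],[0,0,1.765,-0.068,0.657,0.029,0.056],[0,0,1.765,-0.068,0.657,0.029,0.056],[0,0,1.765,-0.068,0.657,0.029,0.056],[0,0,1.765,-0.068,0.657,0.029,0.056],[0,0,1.765,-0.068,0.657,0.029,0.056],[0,0,1.765,-0.068,0.657,0.029,0.056],[0,0,1.765,-0.068,0.657,0.029,0.056],[0,0,1.765,-0.068,0.657,0.029,0.056]]';python3 - <<'E'
from h import *
go(538.5,403,42,82.7)
im=get_image('side'); save(im,'w3.png',(140,50,260,160),6)
E
```

```text
t: 40.85
ee_pos: [537.4, 402.3, 129.7]
orientation: [0.75, 0.661, -0.0, -0.001]
contact_force: [-0.0, 0.4, -0.3]
finger_gap: 56.4
turn [-0.002 -0.001  0.002] shift [0.0008 0.0012 0.0876] rows>= 3
```

View pics/w3.png

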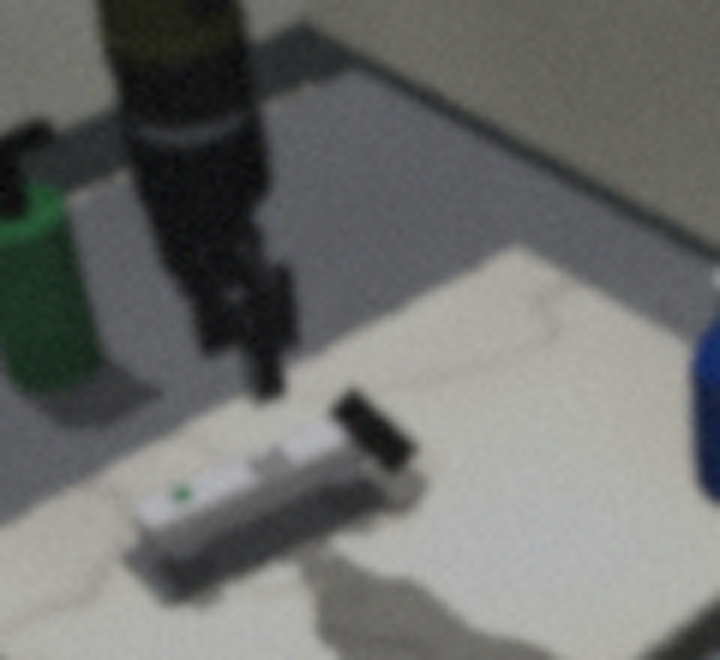

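```bash
python3 -m pendant '[[0,0,0,0.001,0.001,0.03,0.056],[0,0,0,0.001,0.001,0.06,0.056],[0,0,0,0.001,0.001,0.08,0.056],[0,0,0,0.001,0.001,0.086,0.056],[0,0,0,0.001,0.001,0.086,0.056],[0,0,0,0.001,0.001,0.086,0],[0,0,0,0.001,0.001,0.086,0],[0,0,0,0.001,0.001,0.086,0],[0,0,0,0.001,0.001,0.086,0],[0,0,0,0.001,0.001,0.086,0],[0,0,0,0.001,0.001,0.086,0],[0,0,0,0.001,0.001,0.086,0]]'; python3 -c "
from h import *
s=env.get_state();print(s['ee_pos'],s['orientation'].round(4),s['joints'].round(3))"
```

```text
t: 41.9
ee_pos: [541.3, 403.5, 46.5]
orientation: [0.751, 0.66, 0.002, -0.001]
contact_force: [0.3, -0.8, 6.9]
finger_gap: 29.0
[541.27253434 403.54450729  46.47980565] [ 0.7509  0.6605  0.002  -0.0009] [ 0.64   0.567 -0.1    0.9    0.002  0.768]
```

```bash
python3 -m pendant '[[0,0,0,0,0,-0.01,0],[0,0,0,0,0,-0.03,0],[0,0,0,0,0,-0.06,0],[0,0,0,0,0,-0.1,0],[0,0,0,0,0,-0.123,0],[0,0,0,0,0,-0.123,0],[0,0,0,0,0,-0.123,0]]'
python3 - <<'E'
from h import *
s=env.get_state();print(s['ee_pos'],s['orientation'].round(4))
im=get_image('side'); save(im,'w4.png',(140,30,260,150),6)
im=get_image('top'); save(im,'w5.png',(50,120,170,230),6)
E
```

```text
t: 42.48
ee_pos: [541.1, 403.4, 169.9]
orientation: [0.751, 0.661, 0.002, -0.001]
contact_force: [-0.0, 0.3, -2.8]
finger_gap: 29.0
[541.07983769 403.39140479 169.89922548] [ 0.7508  0.6606  0.0024 -0.0011]
```

View pics/w4.png

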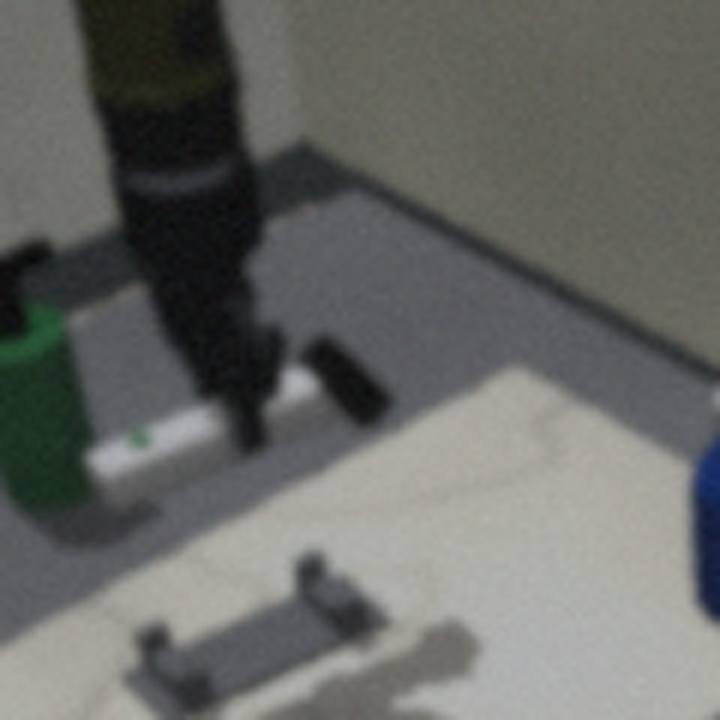

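View pics/w5.png

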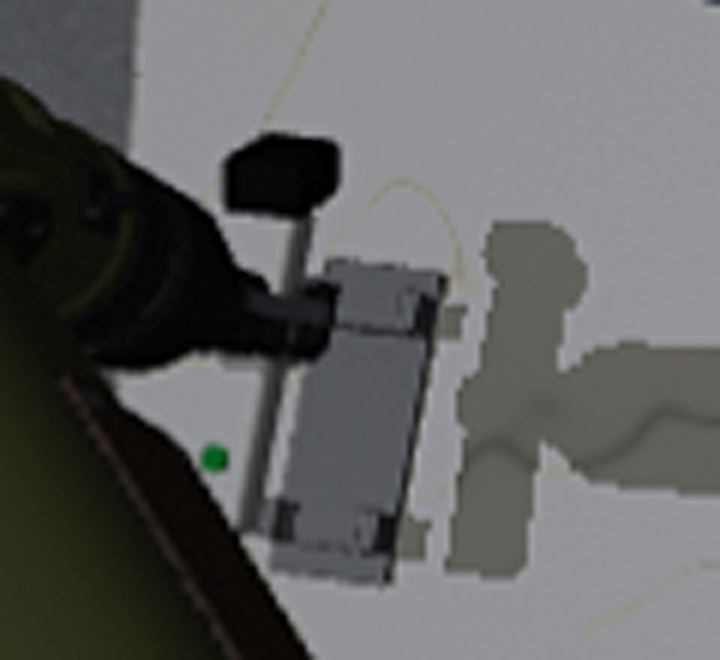

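```bash
cat >> h.py <<'E'
def tri(obs):
    A=np.zeros((3,3));b=np.zeros(3)
    for im,uv in obs:
        r=rays(im,[uv])[0]; d=np.r_[r,1]@im["R"]; d/=np.linalg.norm(d); c=-im["R"].T@im["t"]; M=np.eye(3)-np.outer(d,d); A+=M;b+=M@c
    X=np.linalg.solve(A,b); return X.round(1),[(proj(im,X)[0]-uv).round(1) for im,uv in obs]
E
python3 - <<'E'
from h import *
t=get_image('top');s=get_image('side')
print("green now",tri([(t,pxc([[214,458]],(50,120),6)[0]),(s,pxc([[140,438]],(140,30),6)[0])]))
print("green before",tri([(t,pxc([[151,433]],(80,140),7)[0]),(s,pxc([[203,270]],(150,105),10)[0])]))
# head top rear edge centre
print("handle top/bottom right edge? head centre", tri([(t,pxc([[280,170]],(50,120),6)[0]),(s,pxc([[345,380]],(140,30),6)[0])]))
for z in (193.4,): print(onplane(s,pxc([[88,460],[107,480],[303,368],[322,388]],(140,30),6),z).round(1))
E
```

```text
green now (array([485. , 410.4, 194.5]), [array([-0.2,  0.3]), array([ 0.2, -0. ])])
green before (array([486.1, 412.6,  68.7]), [array([-0.2,  0.3]), array([ 0.3, -0. ])])
handle top/bottom right edge? head centre (array([616. , 394.9, 176.5]), [array([-0.3,  0.4]), array([ 0.3, -0.1])])
[[452.8 416.1 193.4]
 [449.4 392.3 193.4]
 [591.4 401.2 193.4]
 [586.3 376.5 193.4]]
```

```bash
python3 -c "
from h import *
go(475.6,-4.1,173.5,90)"
```

```text
turn [-0.004 -0.    -0.128] shift [-0.4106 -0.0111 -0.0081] rows>= 10
```

```bash
python3 -m pendant '[[0,0,-0.02,-0.02,0,-0.006,0],[0,0,-0.04,-0.05,0,-0.006,0],[0,0,-0.06,-0.085,0,-0.006,0],[0,0,-0.08,-0.12,-0.003,-0.006,0],[0,0,-0.1,-0.155,-0.004,-0.006,0],[0,0,-0.12,-0.19,-0.005,-0.006,0],[0,0,-0.128,-0.225,-0.006,-0.006,0],[0,0,-0.128,-0.26,-0.007,-0.006,0],[0,0,-0.128,-0.295,-0.008,-0.006,0],[0,0,-0.128,-0.33,-0.009,-0.006,0],[0,0,-0.128,-0.36,-0.01,-0.006,0],[0,0,-0.128,-0.385,-0.011,-0.006,0],[0,0,-0.128,-0.402,-0.011,-0.006,0],[0,0,-0.128,-0.41,-0.011,-0.006,0],[0,0,-0.128,-0.41,-0.011,-0.006,0],[0,0,-0.128,-0.41,-0.011,-0.006,0]]'
python3 - <<'E'
from h import *
s=env.get_state();print(s['ee_pos'],s['orientation'].round(4)); go(475.6,-4.1,173.5,90)
im=get_image('side'); save(im,'w6.png',(180,50,320,190),5)
im=get_image('top'); save(im,'w7.png',(180,100,320,220),5)
E
```

```text
t: 44.02
ee_pos: [476.6, -2.5, 171.8]
orientation: [0.707, 0.707, 0.0, -0.002]
contact_force: [0.2, 0.5, -0.8]
finger_gap: 28.5
[476.56552656  -2.51569055 171.75177159] [ 7.073e-01  7.070e-01  2.000e-04 -1.800e-03]
turn [-0.002 -0.003 -0.   ] shift [-0.0016 -0.001  -0.0018] rows>= 1
```

View pics/w6.png

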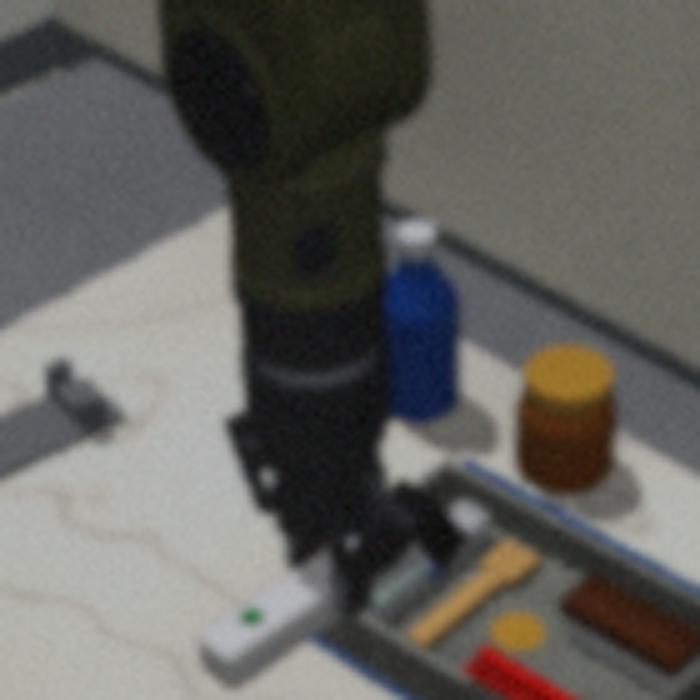

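View pics/w7.png

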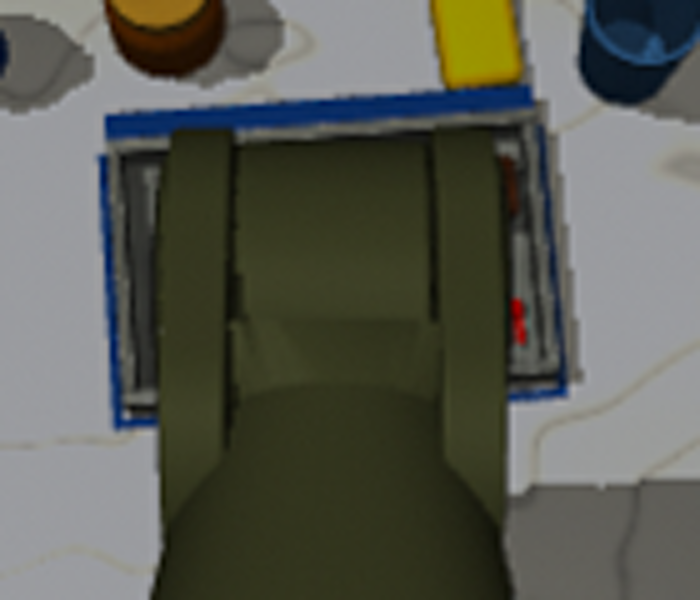

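Run:
```python
from h import *
s=get_image('side')
print(onplane(s,pxc([[203,632],[236,660],[251,616]],(180,50),5),195.3).round(1))
# predicted head window centre, handle mid under assumption
tcp=env.get_state()['ee_pos']; m=tcp+[-11,0,8.5]; w=m+[97,0,-22]
hit=w+np.array([.5,0,-.866])*((w[2]-30)/.866); print(m,w,hit,np.linalg.norm(hit-w))
q=proj(s,[m+[75,0,15],m+[-75,15,15],m+[-75,-15,15],w]); print((q-[180,50])*5)
```

```text
[[392.7   7.2 195.3]
 [391.3 -21.4 195.3]
 [419.   -2.3 195.3]]
[465.90295625  -1.781901   180.54899345] [562.90295625  -1.781901   158.54899345] [637.12292938  -1.781901    30.        ] 148.43668053615917
[[407.33345554 505.36919483]
 [191.16956116 625.87362192]
 [227.61767782 653.73710846]
 [434.76425897 534.27358441]]
```

```bash
python3 -m pendant '[[0,0,0,-0.0015,-0.001,-0.001,0],[0,0,0,-0.0015,-0.001,-0.001,0],[0,0,0,-0.0015,-0.001,-0.001,0],[0,0,0,-0.0015,-0.001,-0.001,0],[0,0,0,-0.0015,-0.001,-0.001,0],[0,0,0,-0.0015,-0.001,-0.001,0],[0,0,0,-0.0015,-0.001,-0.001,0],[0,0,0,-0.0015,-0.001,-0.001,0],[0,0,0,-0.0015,-0.001,-0.001,0],[0,0,0,-0.0015,-0.001,-0.001,0],[0,0,0,-0.0015,-0.001,-0.001,0],[0,0,0,-0.0015,-0.001,-0.001,0],[0,0,0,-0.0015,-0.001,-0.001,0],[0,0,0,-0.0015,-0.001,-0.001,0],[0,0,0,-0.0015,-0.001,-0.001,0],[0,0,0,-0.0015,-0.001,-0.001,0],[0,0,0,-0.0015,-0.001,-0.001,0],[0,0,0,-0.0015,-0.001,-0.001,0],[0,0,0,-0.0015,-0.001,-0.001,0],[0,0,0,-0.0015,-0.001,-0.001,0]]'
python3 -m pendant '[[0,0,0,0,0,0,0],[0,0,0,0,0,0,0],[0,0,0,0,0,0,0],[0,0,0,0,0,0,0],[0,0,0,0,0,0,0],[0,0,0,0,0,0,0],[0,0,0,0,0,0,0],[0,0,0,0,0,0,0],[0,0,0,0,0,0,0],[0,0,0,0,0,0,0],[0,0,0,0,0,0,0],[0,0,0,0,0,0,0],[0,0,0,0,0,0,0],[0,0,0,0,0,0,0],[0,0,0,0,0,0,0],[0,0,0,0,0,0,0],[0,0,0,0,0,0,0],[0,0,0,0,0,0,0],[0,0,0,0,0,0,0],[0,0,0,0,0,0,0]]'
python3 -m pendant '[[0,0,0,0,0,0,0],[0,0,0,0,0,0,0],[0,0,0,0,0,0,0],[0,0,0,0,0,0,0],[0,0,0,0,0,0,0],[0,0,0,0,0,0,0],[0,0,0,0,0,0,0],[0,0,0,0,0,0,0],[0,0,0,0,0,0,0],[0,0,0,0,0,0,0],[0,0,0,0,0,0,0],[0,0,0,0,0,0,0],[0,0,0,0,0,0,0],[0,0,0,0,0,0,0],[0,0,0,0,0,0,0],[0,0,0,0,0,0,0],[0,0,0,0,0,0,0],[0,0,0,0,0,0,0],[0,0,0,0,0,0,0],[0,0,0,0,0,0,0]]'
python3 - <<'E'
from h import *
im=get_image('side'); save(im,'w8.png',(210,110,330,210),6)
E
```

```text
t: 45.83
ee_pos: [475.8, -4.3, 173.3]
orientation: [0.707, 0.707, 0.0, -0.001]
contact_force: [0.9, 0.8, -1.6]
finger_gap: 28.8
t: 47.5
ee_pos: [475.8, -4.3, 173.3]
orientation: [0.707, 0.707, 0.0, -0.001]
contact_force: [-0.4, -0.5, -0.9]
finger_gap: 29.1
t: 49.17
ee_pos: [475.9, -4.3, 173.3]
orientation: [0.707, 0.707, 0.0, -0.001]
contact_force: [-0.0, 0.2, -1.6]
finger_gap: 28.8
```

View pics/w8.png

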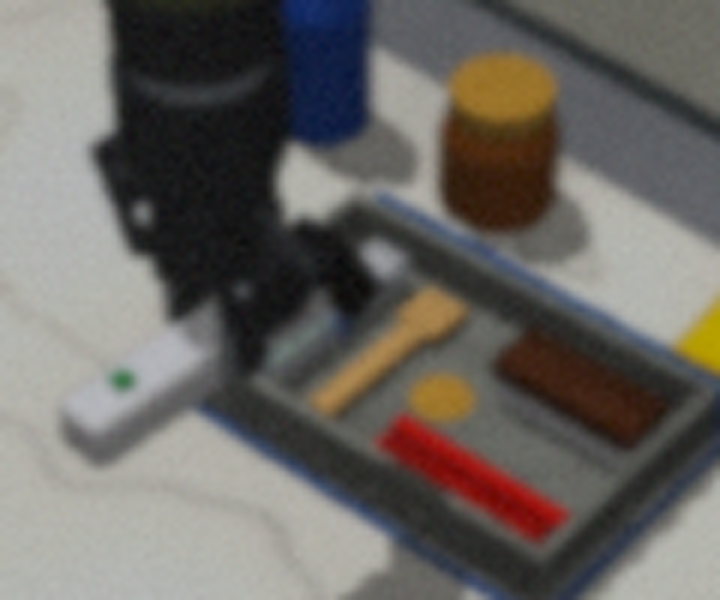

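Steady for over 5 s with no sign of drift: TCP (475.8, -4.3, 173.3), calculated beam hit within about 3 mm of the rosette. Now I'll return the lamp.

```bash
python3 -c "
from h import *
go(541.2,403.5,170,82.66)"
```

```text
turn [-0.001 -0.002  0.128] shift [0.4078 0.0654 0.0041] rows>= 10
```

```bash
python3 -m pendant '[[0,0,0.02,0.02,0.003,0,0],[0,0,0.04,0.05,0.008,0,0],[0,0,0.06,0.085,0.014,0,0],[0,0,0.08,0.12,0.019,0,0],[0,0,0.1,0.155,0.025,0,0],[0,0,0.12,0.19,0.03,0,0],[0,0,0.128,0.225,0.036,0,0],[0,0,0.128,0.26,0.042,0,0],[0,0,0.128,0.295,0.047,0,0],[0,0,0.128,0.33,0.053,0,0],[0,0,0.128,0.36,0.058,0,0],[0,0,0.128,0.385,0.062,0.002,0],[0,0,0.128,0.4,0.065,0.004,0],[0,0,0.128,0.408,0.0655,0.004,0],[0,0,0.128,0.408,0.0655,0.004,0],[0,0,0.128,0.408,0.0655,0.004,0],[0,0,0.128,0.408,0.0655,0.004,0]]'
python3 - <<'E'
from h import *
s=env.get_state();print(s['ee_pos'],s['orientation'].round(4)); go(541.2,403.5,80,82.66)
E
```

```text
t: 50.63
ee_pos: [541.2, 402.5, 170.2]
orientation: [0.751, 0.66, -0.0, -0.001]
contact_force: [-0.4, -0.6, -1.2]
finger_gap: 29.1
[541.15757139 402.50004723 170.16437048] [ 7.511e-01  6.602e-01 -1.000e-04 -1.100e-03]
turn [-0.002 -0.001 -0.   ] shift [0.0009 0.0001 0.0902] rows>= 3
```

```bash
python3 -m pendant '[[0,0,0,0.001,0,0.03,0],[0,0,0,0.001,0,0.06,0],[0,0,0,0.001,0,0.085,0],[0,0,0,0.001,0,0.1,0],[0,0,0,0.001,0,0.1,0],[0,0,0,0.001,0,0.1,0]]'
python3 - <<'E'
from h import *
go(541.2,403.5,46.8,82.66)
im=get_image('side'); save(im,'w9.png',(140,80,240,160),7)
im=get_image('top'); save(im,'w10.png',(60,130,160,230),6)
E
```

```text
t: 51.13
ee_pos: [540.8, 403.4, 69.9]
orientation: [0.751, 0.66, -0.001, -0.001]
contact_force: [0.3, 0.4, -1.5]
finger_gap: 28.8
turn [-0.003 -0.001 -0.001] shift [0.0001 0.0004 0.0231] rows>= 1
```

View pics/w9.png

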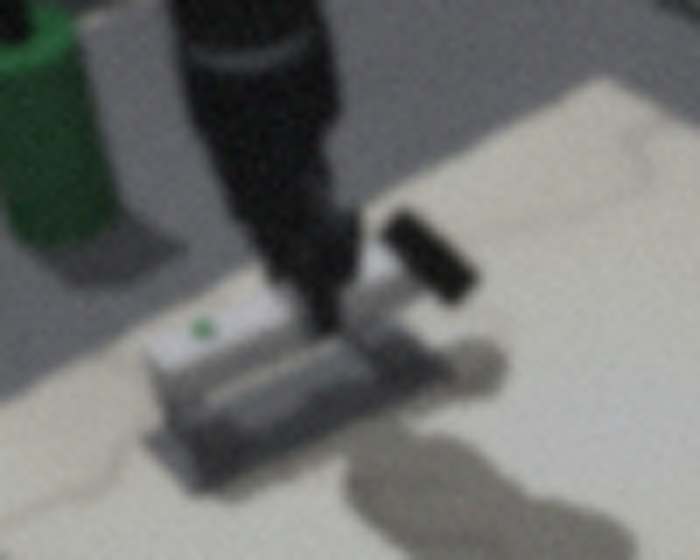

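View pics/w10.png

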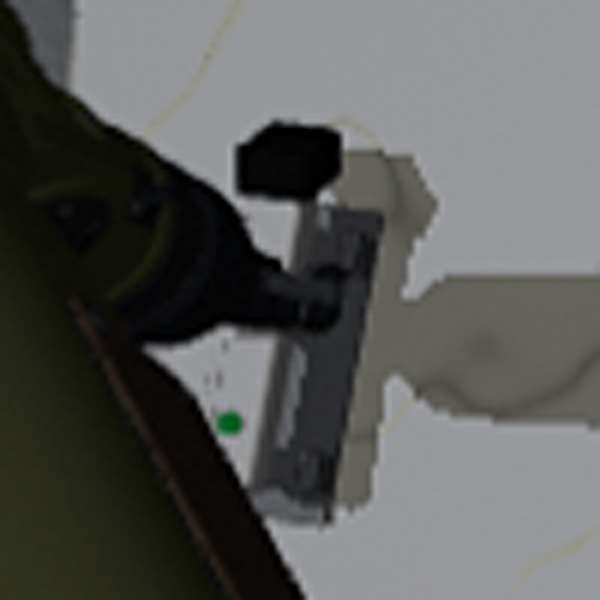

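Aligned over the saddles. Next I'll lower it, release and retreat.

```bash
python3 -m pendant '[[-0.003,0,0,0,0,0.01,0],[-0.003,0,0,0,0,0.018,0],[-0.003,0,0,0,0,0.022,0],[-0.003,0,0,0,0,0.023,0],[-0.003,0,0,0,0,0.023,0],[-0.003,0,0,0,0,0.023,0]]'
python3 -c "
from h import *
s=env.get_state();print(s['ee_pos'],s['contact_force'])"
```

```text
t: 51.73
ee_pos: [541.2, 405.0, 47.0]
orientation: [0.751, 0.661, 0.001, -0.0]
contact_force: [-0.5, 1.1, -1.1]
finger_gap: 29.2
[541.15305394 405.01836375  47.014992  ] [-0.45973158  1.11026063 -1.13048318]
```

```bash
python3 -m pendant '[[0,0,0,-0.0012,0,0.0005,0],[0,0,0,-0.0012,0,0.001,0],[0,0,0,-0.0012,0,0.001,0],[0,0,0,-0.0012,0,0.001,0.05],[0,0,0,-0.0012,0,0.001,0.05],[0,0,0,-0.0012,0,0.001,0.05],[0,0,0,-0.0012,0,0.001,0.05],[0,0,0,-0.0012,0,-0.02,0.05],[0,0,0,-0.0012,0,-0.05,0.05],[0,0,0,-0.0012,0,-0.09,0.05],[0,0,0,-0.0012,0,-0.13,0.05],[0,0,0,-0.0012,0,-0.16,0.05]]'
python3 -m pendant '[[0,0,0,-0.03,0.02,-0.02,0.05],[0,0,0,-0.07,0.04,-0.04,0.05],[0,0,0,-0.11,0.06,-0.06,0.05],[0,0,0,-0.15,0.06,-0.08,0.05],[0,0,0,-0.19,0.06,-0.08,0.05],[0,0,0,-0.23,0.06,-0.08,0.05],[0,0,0,-0.27,0.06,-0.08,0.05],[0,0,0,-0.31,0.06,-0.08,0.05],[0,0,0,-0.35,0.06,-0.08,0.05],[0,0,0,-0.39,0.06,-0.08,0.05],[0,0,0,-0.43,0.06,-0.08,0.05],[0,0,0,-0.47,0.06,-0.08,0.05],[0,0,0,-0.51,0.06,-0.08,0.05],[0,0,0,-0.55,0.06,-0.08,0.05],[0,0,0,-0.59,0.06,-0.08,0.05],[0,0,0,-0.62,0.06,-0.08,0.05],[0,0,0,-0.65,0.06,-0.08,0.05],[0,0,0,-0.65,0.06,-0.08,0.05]]'
python3 - <<'E'
from h import *
im=get_image('top'); save(im,'f1.png',None,1.5); print(fit_rosette(im,[636.6,-4])); save(im,'f3.png',(80,120,320,220),3)
im=get_image('side'); save(im,'f2.png',(140,80,360,240),3.5)
print(env.get_state()['t'])
E
```

```text
t: 52.73
ee_pos: [541.3, 403.9, 210.6]
orientation: [0.751, 0.661, 0.003, -0.0]
contact_force: [0.8, 0.6, 0.7]
finger_gap: 50.0
t: 54.23
ee_pos: [516.4, -253.9, 285.6]
orientation: [0.753, 0.659, 0.0, 0.001]
contact_force: [-1.5, -0.2, -0.5]
finger_gap: 49.7
(array([632.21869274,   4.17495224,  30.        ]), np.float64(320.28333333333336))
54.3333
```

View pics/f1.png

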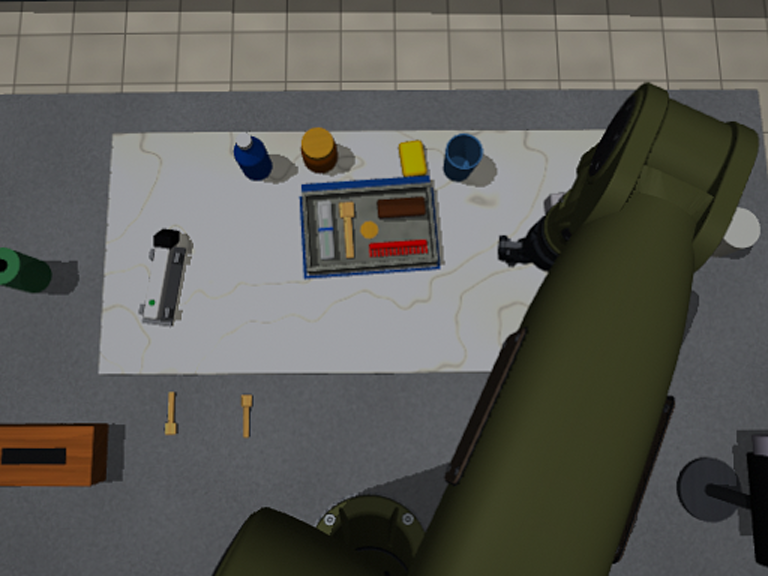

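View pics/f2.png

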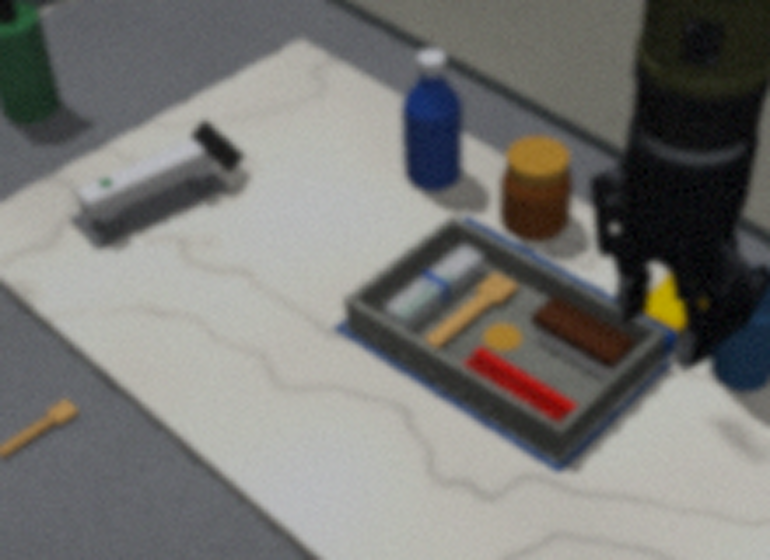

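View pics/f3.png

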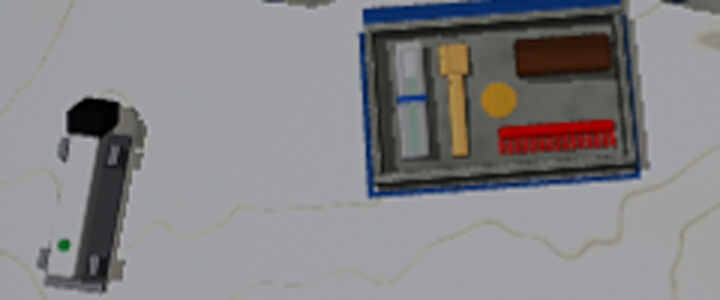

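Final views: the lamp is back in its saddles (green dot in the same place to within 0.5 px). The tray is square in its outline with all four items flat, and the bystanders in view haven't moved. I'm handing in.

```bash
python3 -c "
from h import *
print(env.get_state()['contact_force']); print(env.hand_in())"
```

```text
[ 0.56513056 -0.18553342  0.21788269]
the job is handed in; nothing more can be done
None
```

The job is done and handed in at about 54 s of the 210 s. The gripper was clear of everything, and no verdict was reported.

**Tray:** I pushed the near corners L, R, L, R, L, R. The first five pushes left the pushed corner about 27, 22, 23, 21 and 22–26 mm ahead. Two of these run over the 2 cm asked: the first, and possibly the fifth. The sixth push squared the tray against the upstand. It then sat about 4 mm left of centre, so I nudged its left side about 4 mm to the right, which was not a corner push. Afterwards the rosette measured within about 1 mm of centre. The highest push force I read was about 15 N.

**Items:** All four were present, and I used the large comb and scraper. They lie flat on the tray floor and leave the rosette clear.

**Lamp:** I held it for just over 5 s at a calculated 15 cm, with a calculated hit within about 3 mm of the rosette's centre. The beam does not show in the pictures, so the aim is worked out from the geometry. There may also be an unconfirmed tilt of up to 2°, about 5 mm at the target. The lamp is back on its rest the same way round, with its green dot within half a pixel of where it started.

**Checks that disagreed or failed:**
- The automatic slew fit stopped working once the tray touched the upstand, so square and flush are judged from the pictures, the contact force and the rosette position.
- The last automatic rosette fit was thrown off by the scraper and comb colours, so I judged that one by eye.
- In the last pictures the arm hid the aluminium box and the soap dish, so I did not recheck those two.

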